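Drive out a scroll saw's seized lever pin

TASK

The quick-release lever of the scroll-saw arm in the vise is held by a seized pivot pin. With the drift punch that fits the bore, feel for the bore on the side away from the robot and push the pin through, steadily and never pressing harder than about 25 N, until the punch's shoulder meets the bracket and the lever is free. Lay the drift back in a free notch of its wooden rest, then lift the lever out and set it down in the steel parts tray, leaving the other tools where they lie.

Things in the scene. Friction and masses are not known exactly. Their poses are not given: they have to be found in the camera images.
- saw_arm: the scroll saw's upper arm, a blue-grey cast bar 44 mm wide (x), 345 mm long, clamped in a drill-press vise (fixed, rigid). Origin on the bench straight below the nominal pivot; z up, +x away from the robot, +y along the bar to the vise. Bar top 75 mm above the bench
- pivot (a point): nominal pivot, 89 mm above the bench, axes as saw_arm. Around it a dark clevis bracket on the bar: two cheeks 36 mm long (y), 28 mm high, from 8.5 to 22 mm either side in x, with a 9 mm bore along x at this height. The bracket is screwed down through slotted feet: its bore lies up to 6 mm either way in y of this point, unknown beforehand; feel for it with the drift
- pin (a joint): travel (m) of the seized pivot pin along -x of saw_arm, 0 to 3 mm at the start. 8 mm thick, 39 mm long, with a low 13 mm head outside the robot-side cheek; at 0 its plain end lies 5 mm down the far cheek's bore (x = +17 mm). Needs a steady push of 10 to 15 N and stays put. Clear of slot and lever from 26 mm (leave it so in the near cheek); 27.5 mm when the drift's shoulder meets the cheek
- drift_grip (a point): the drift that fits the bore: dark octagonal steel body 12 mm across and 95 mm long, this point at its middle, x along it; at -x a bright round nose 7.5 mm thick, 32.5 mm long, its flat tip 80 mm from this point. 120 g. Starts in any of the rest's three notches, lying along the rest's x, nose to its -x (the robot), 36 mm above the bench
- drift: the same drift; origin under the middle of its body, 6 mm below drift_grip
- rest: wooden punch rest (fixed), 100 by 168 mm; origin under its centre, z up. Two cross rails, 12 mm thick, at x = -31 and +31 mm carry three notches 16 mm wide at y = -56, 0 and +56 mm, their floor 30 mm and the wood beside them 38 mm above the bench; between the rails the base is 10 mm high
- drift_big_grip (a point): middle of a like punch with an 11 mm nose, too thick for the bore; in another notch, leave it
- chisel_grip (a point): middle of a cold chisel with a flat 18 mm edge, in the remaining notch; leave it
- lever_grip (a point): middle of the straight grip of the quick-release lever (aluminium, about 120 g): grip 14 mm wide (x), 12 mm high, 50 mm long (y), 35 mm above the lever's underside, 110 mm above the bench at the start. The eye, 58 mm along its -y, is 34 by 28 mm, 14 mm thick, slotted 22 (y) by 10 mm for the pin, in the 17 mm gap of the cheeks; the foot, 48 mm along +y, rests on the bar
- lever: the same lever; origin under its eye, y towards its foot
- tray: flat steel parts tray (fixed), 140 (x) by 180 mm (y), lip 14 mm high, floor 3 mm thick; origin under its centre
- hammer_grip (a point): a hammer at the back of the bench, leave it
- screwdriver: a black-handled screwdriver, leave it
- wrench: a small steel spanner beyond the rest, leave it
- oil_can: a can 52 mm thick and 170 mm tall, leave it
- jar: a glass jar 60 mm thick and 75 mm tall, leave it
Not all that is in view belongs to the job. What is shaped like the rest but yellow is not meant.

How it is judged (in metres and radians):
On the way, in this order (a step that is already met when the one before it is completed fails the run):
1. the nose of the drift is pushing the pin, which has moved 12 mm from home (value of joint pin above 0.012 m and contact force between drift and saw_arm above 2 N), for 0.02 s.
2. the pin has been driven clear of the lever (value of joint pin above 0.026 m), for 0.2 s.
3. the drift is back in its rest (horizontal distance between drift_grip and rest below 0.08 m and z of drift_grip in the frame of rest below 0.04 m), for 0.2 s.
At the end, for the whole second after the job is handed in: Pin at 26 mm or more; drift lying in a notch of the rest (middle within 20 mm of the rest's middle along x, 33 to 39 mm high); lever wholly in the tray (grip within 60 mm in x and 40 mm in y of its centre and below 42 mm, eye inside the lip); both at rest and let go (value of joint pin above 0.026 m and x of drift_grip in the frame of rest between -0.02 and 0.02 m and y of drift_grip in the frame of rest between -0.064 and 0.064 m and z of drift_grip in the frame of rest between 0.033 and 0.039 m and x of lever_grip in the frame of tray between -0.06 and 0.06 m and y of lever_grip in the frame of tray between -0.04 and 0.04 m and z of lever_grip in the frame of tray below 0.042 m and linear speed of each of lever, drift below 0.02 m/s and x of lever in the frame of tray between -0.066 and 0.066 m and y of lever in the frame of tray between -0.086 and 0.086 m); the robot touches nothing.
It fails at once if the drift pressed on the arm, bracket or pin with more than 30 N (contact force between drift and saw_arm above 30 N).
It fails at once if another tool moved by more than 30 mm (distance of any of drift_big_grip, chisel_grip, hammer_grip, screwdriver, wrench, oil_can, jar from where it was at the start of the episode above 0.03 m).
It also fails if it takes over 72 s, if anything falls off the work surface, if the arm or the gripper's body presses on something with over 40 N, if the wrist force passes 120 N, or if a joint passes its speed limit or range.

ROBOT

A 6-joint arm with a two-finger parallel gripper is mounted at the origin on the work surface. World frame = base frame: x ahead of the robot, y to its left, z up, the work surface at z = 0. Lengths are in mm, angles in rad, forces in N, time in s.
With the tool pointing down it reaches from about 350 to 875 mm from the base axis. Payload 4.2 kg.
Tool frame: the origin (TCP) lies midway between the tips of the shut fingers; the grasp point (between the pads) lies 19 mm behind it (arm.tcp_to_grasp is the distance from the TCP to the grasp point, in mm); z points along the fingers, y is the line along which they close (so a half turn about z gives the same grasp; the last joint's range is limited). The gripper opens to 85 mm and grips with 20 to 120 N. Pads are 22 mm wide; open, the fingers measure 114 mm over their backs; the gripper's body (76 mm by 85 mm) begins 54 mm behind the grasp point. The pads swing forward as they close: fully open they stand 13 mm farther back than shut.
Start: joints at [-0.959, 0.385, 0.008, 0, -1.194, -0.259], TCP at [215.969, -586.478, 231.312] pointing down, gripper open.
Joint ranges: [-3.14, 3.14], [-1.21, 2.06], [-1.07, 1.41], [-3.16, 2.05], [-2.99, -0.16], [-3.1, 3.1]. Speed limits (rad/s): [2.79, 2.79, 3.14, 3.14, 3.14, 3.14].

INTERFACE

Orientations are given as a unit quaternion [x, y, z, w].
In Python, from bench import arm gives the robot as it stands.
- The arm moves only by the tool arm_command, never from a script. Its argument "rows" is a list of rows, each a list of 2 entries, a list of its own where there are three numbers: the shift along the tool's x, y, z as a fraction of full scale, then the turn, a rotation vector about the tool's x, y, z as a fraction of full scale. In form: [[[x, y, z], [wx, wy, wz]], ...]. A call has 1 to 5 rows; each row is the pose to reach, as a shift and turn from the pose commanded when the call began, along the tool's axes at that moment, turning the shorter way round; what a row does not reach only later rows make up. Full scale, the value 1, is 0.25 m for a shift and 180 degrees for a turn. A row lasts 1/10 s, in which the tool goes at most 50 mm and 8.59 degrees, less where a joint would pass 70% of its speed; a pose out of reach is approached as far as the arm can. A call with a number of a shift or a turn outside -1 to 1 is refused whole. A call with a gripper value outside its range is refused whole. "grip" is the opening, from 0 (shut) to 1 (fully open), set as the call begins (left out, the last holds). The fingers move at their own pace and stop on an object; the grip force is fixed at half the most. Time passes only in rows, so rows that repeat a pose let the fingers close. It gives the time, the measured TCP pose, the force, the opening and the grip force at its end, in the units of the state.
- arm.read_state(): the state, without advancing time (a new reading comes with each control period).
- arm.get_image(name): name is "scene" or "top" or "wrist"; returns (picture, depth): 400x640x3 uint8, blue, green, red; 400x640 float32, mm along the optical axis (not along the pixel's ray), 0 where there is no reading.
- arm.camera_info(name): a dict with "fx", "fy", "cx", "cy" (pixels), "extrinsics" (4x4, takes a point from camera to world coordinates). Camera axes: x right, y down, z forward; pixel columns grow to the right and rows downward; lengths in mm; the calibration is good to about 2 mm. A picture is of the moment at which its call begins: read the wrist's pose just before it. camera_info takes no time and is no camera call; for the wrist camera it gives the pose at the moment of the call.
- arm.job_done(): hands the job in; it is judged then, once.
Trained networks look in the newest picture that a camera, given by its name, has taken for a name from the list of things; names that differ only in an ending like _2 or _b are one class to them, and where a whole thing is asked for, a point or a joint stands for the part that bears it (a point fixed in the world has none). Each returns a list of dicts, best first, with "score" (0 to 1); they miss things now and then, are a little off and sometimes report something else, mostly with a low value. They report only what shows in the picture. A call takes as long as a camera call. They do not tell look-alikes from the thing itself.
- arm.spot_in(camera, query): "position" ([column, row] in pixels, amid what is visible of it).
The state is a dict: "clock": time; "joints": joint angles; "joint_vel": joint speeds; "joint_efforts": joint torques, N m; "position": TCP position; "ee_rot": TCP orientation; "contact_force": force on the tool from outside, world axes, zero at the start; "wrist_torque": the same for the moment, N m; "gripper_width": finger opening in mm; "grasp_force": force on a finger pad.
Only numpy, scipy, OpenCV 4.12 (cv2) and the standard library are available. Lean on these libraries where they do the work, as an engineer would, in place of code of your own. Each camera call takes 0.05 s, during which the arm holds its last target. There are 200 camera calls.

## Working session

There is one attempt and no reset: what is moved stays moved. The work goes in short steps, Python scripts to look and compute and a tool call to move; the robot and the scene stay as the last step left them, time stands still between calls to the robot, and variables do not carry over. Pictures are saved under pics/ and viewed, at most 10 in all, crops included, and the job is handed in when it is done.

Besides the shell and the picture viewer there is one more tool, called after "Request:" as name(argument=value, ...), one argument or row to a line, values as JSON. arm_command: Moves the arm, as the interface text tells. Shift numbers are shares of 0.25 m and turn numbers shares of 180 degrees, none past 1 either way. Its arguments: {"type":"object","properties":{"rows":{"type":"array","items":{"type":"array"}},"grip":{"type":"number"}},"required":["rows"]}

```bash
ls; mkdir -p pics; cat > h.py <<'E'
import numpy as np, cv2
from bench import arm
from scipy.spatial.transform import Rotation as R
def cloud(name, d):
    i=arm.camera_info(name); v,u=np.indices(d.shape)
    p=np.stack([(u-i['cx'])/i['fx']*d,(v-i['cy'])/i['fy']*d,d,np.ones_like(d)],-1)
    return (p@np.array(i['extrinsics']).T)[...,:3]
def st():
    s=arm.read_state(); print(s['clock'],np.round(s['position'],1),np.round(s['ee_rot'],4),np.round(s['contact_force'],1),round(s['gripper_width'],1),round(s['grasp_force'],1)); return s
E
python3 - <<'E'
from h import *
s=st()
for n in ['scene','top']:
    im,d=arm.get_image(n); cv2.imwrite(f'pics/{n}.png',im); c=cloud(n,d); np.save(n,c)
    for q in ['saw_arm','pivot','drift_grip','rest','drift_big_grip','chisel_grip','lever_grip','tray','lever','jar','oil_can']:
        for r in arm.spot_in(n,q)[:3]:
            u,v=map(int,np.round(r['position'])); print(n,q,round(r['score'],2),(u,v),np.round(c[v,u]))
E
```

```text
pics
0.0 [ 215.8 -585.9  230.2] [-1.754e-01  9.845e-01  1.100e-03 -2.000e-04] [-0.1  0.3 -0.4] 85.2 0.0
scene saw_arm 0.69 (366, 154) [473. 236.  73.]
scene pivot 0.97 (369, 156) [479. 245.  64.]
scene drift_grip 0.64 (252, 249) [ 524. -257.   42.]
scene rest 0.97 (232, 269) [ 517. -320.    5.]
scene rest 0.87 (243, 204) [ 339. -153.    8.]
scene rest 0.86 (166, 337) [ 578. -545.    7.]
scene drift_big_grip 0.61 (213, 272) [ 519. -374.   41.]
scene chisel_grip 0.67 (227, 257) [ 500. -319.   38.]
scene lever_grip 0.61 (349, 149) [455. 173. 114.]
scene lever_grip 0.16 (291, 302) [ 707. -281.   25.]
scene tray 0.94 (309, 242) [ 580. -106.    2.]
scene lever 0.54 (347, 149) [453. 166. 116.]
scene lever 0.22 (449, 168) [711. 327. 109.]
scene jar 0.62 (430, 209) [762. 175.  77.]
scene oil_can 0.91 (449, 167) [709. 330. 110.]
top saw_arm 0.85 (172, 235) [437. 329.  64.]
top saw_arm 0.52 (389, 146) [ 708. -286.   25.]
top pivot 0.64 (170, 236) [434. 335.  62.]
top pivot 0.63 (380, 211) [ 511. -255.   45.]
top drift_grip 0.66 (379, 208) [ 523. -256.   12.]
top rest 0.93 (398, 208) [ 524. -312.   13.]
top rest 0.75 (345, 268) [ 348. -157.   10.]
top rest 0.63 (423, 292) [ 281. -382.   10.]
top drift_big_grip 0.67 (422, 212) [ 510. -376.   42.]
top chisel_grip 0.78 (400, 224) [ 475. -312.   40.]
top lever_grip 0.68 (225, 235) [438. 179.  74.]
top tray 0.72 (329, 192) [ 571. -109.    4.]
top lever 0.71 (329, 189) [ 580. -109.    1.]
top lever 0.59 (383, 212) [ 509. -264.   40.]
top lever 0.49 (222, 232) [444. 177. 118.]
top jar 0.74 (225, 130) [736. 189.  77.]
top oil_can 0.79 (164, 140) [682. 329. 157.]
```

View pics/top.png

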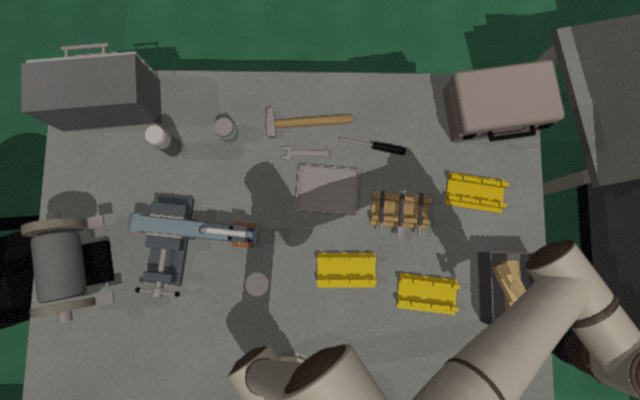

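View pics/scene.png

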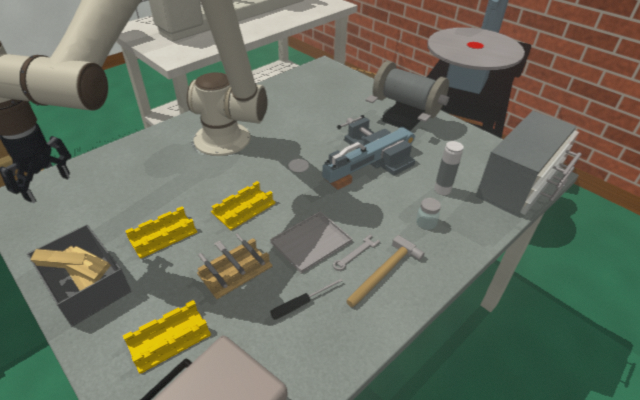

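Three bars lie in the wooden rest: at (380,211), (400,224) and (422,212). The yellow rests at (477,192), (346,269) and (428,293) are decoys. Next, look from above with the wrist camera.

```bash
cat >> h.py <<'E'
def go(pos, yaw=None):
    """fractions to reach TCP pos (mm, world), tool down, tool y axis at yaw (rad from world +x; half turn alike)"""
    s=arm.read_state(); r=R.from_quat(s['ee_rot']); d=r.inv().apply(np.array(pos)-s['position'])/250
    w=np.zeros(3)
    if yaw is not None:
        cand=[]
        for y in (yaw,yaw+np.pi):
            Y=np.array([np.cos(y),np.sin(y),0]); Z=np.array([0,0,-1.]); X=np.cross(Y,Z)
            cand.append((r.inv()*R.from_matrix(np.stack([X,Y,Z],1))).as_rotvec()/np.pi)
        w=min(cand,key=np.linalg.norm)
        print('alt turns',[np.round(c,4).tolist() for c in cand])
    print('shift',np.round(d,4).tolist(),'turn',np.round(w,4).tolist(),'rows>=',np.linalg.norm(d)*5,np.linalg.norm(w)*180/8.59)
E
python3 - <<'E'
from h import *
s=st(); print(np.round(R.from_quat(s['ee_rot']).as_matrix(),3))
E_=np.array(arm.camera_info('wrist')['extrinsics']); T=np.eye(4);T[:3,:3]=R.from_quat(s['ee_rot']).as_matrix();T[:3,3]=s['position']
print(np.round(np.linalg.inv(T)@E_,3), arm.camera_info('wrist')['fx'])
# top cloud estimates
c=np.load('top.npy'); print(c[235,257],c[220,130],c[165,300],c[165,356],c[212,356],c[210,297])
go([450,-315,280],np.pi/2)
E
```

```text
1.2 [ 216.  -586.5  231.3] [-0.1755  0.9845 -0.     -0.    ] [-0.4 -0.5 -0.1] 85.3 0.0
[[-0.938 -0.346 -0.   ]
 [-0.346  0.938 -0.   ]
 [ 0.    -0.    -1.   ]]
[[-1.00000e-03 -9.46000e-01 -3.24000e-01  8.35890e+01]
 [ 1.00000e+00 -1.00000e-03  0.00000e+00 -9.67000e-01]
 [-0.00000e+00 -3.24000e-01  9.46000e-01 -1.42698e+02]
 [ 0.00000e+00  0.00000e+00  0.00000e+00  1.00000e+00]] 280.8160978504062
[438.56125454  90.89184992  72.43105795] [477.34434537 444.83527386  70.47434703] [649.68722052 -21.76232701  15.10169792] [ 655.52555714 -189.91147576   -4.19583138] [ 511.77865086 -189.02689911    4.82997424] [515.41800241 -14.85789873  12.37700598]
alt turns [[-0.0, -0.0, 0.1123], [0.0, -0.0, -0.8877]]
shift [-1.2537, 0.6955, -0.1947] turn [-0.0, -0.0, 0.1123] rows>= 7.2345188283768955 2.353463263157293
```

Request:
arm_command(
  rows=[
    [[-0.65,0.35,-0.1],[0,0,0.1123]],
    [[-0.65,0.35,-0.1],[0,0,0.1123]],
    [[-0.65,0.35,-0.1],[0,0,0.1123]],
    [[-0.65,0.35,-0.1],[0,0,0.1123]],
  ],
  grip=0.5,
)

```text
clock: 1.6
position: [339.4, -446.6, 256.8]
ee_rot: [0.0, 1.0, -0.0, 0.0]
contact_force: [0.2, -0.1, 0.1]
gripper_width: 43.2
grasp_force: 0.0
```

```bash
python3 - <<'E'
from h import *
st();go([470,-315,260],np.pi/2)
E
```

```text
1.6 [ 339.4 -446.6  256.8] [ 5.e-04  1.e+00 -2.e-04  3.e-04] [ 0.2 -0.1  0.1] 43.2 0.0
alt turns [[-0.0001, 0.0002, -0.0003], [0.0003, 0.0002, 0.9997]]
shift [-0.5221, 0.527, -0.0126] turn [-0.0001, 0.0002, -0.0003] rows>= 3.709825552807478 0.007662476377470851
```

Request:
arm_command(
  rows=[
    [[-0.522,0.527,-0.012],[0,0,0]],
    [[-0.522,0.527,-0.012],[0,0,0]],
    [[-0.522,0.527,-0.012],[0,0,0]],
    [[-0.522,0.527,-0.012],[0,0,0]],
    [[-0.522,0.527,-0.012],[0,0,0]],
  ],
)

```text
clock: 2.1
position: [471.6, -313.7, 259.3]
ee_rot: [-0.003, 1.0, -0.0, 0.001]
contact_force: [-0.1, 0.2, -0.2]
gripper_width: 42.7
grasp_force: 0.0
```

```bash
python3 - <<'E'
from h import *
st(); im,d=arm.get_image('wrist'); cv2.imwrite('pics/w1.png',im); c=cloud('wrist',d); np.save('w1',c)
for q in ['drift_grip','drift_big_grip','chisel_grip','rest']:
    for r in arm.spot_in('wrist',q)[:3]:
        u,v=map(int,np.round(r['position'])); print(q,round(r['score'],2),(u,v),np.round(c[v,u]))
E
```

```text
2.1 [ 471.6 -313.7  259.3] [-2.7e-03  1.0e+00 -0.0e+00  5.0e-04] [-0.1  0.2 -0.2] 42.7 0.0
drift_grip 0.63 (357, 201) [ 514. -262.   42.]
drift_big_grip 0.89 (276, 196) [ 507. -372.   42.]
chisel_grip 0.88 (320, 179) [ 483. -313.   42.]
rest 0.93 (166, 232) [ 577. -549.   10.]
rest 0.83 (440, 63) [ 340. -162.   10.]
rest 0.67 (256, 26) [ 306. -386.   38.]
```

View pics/w1.png

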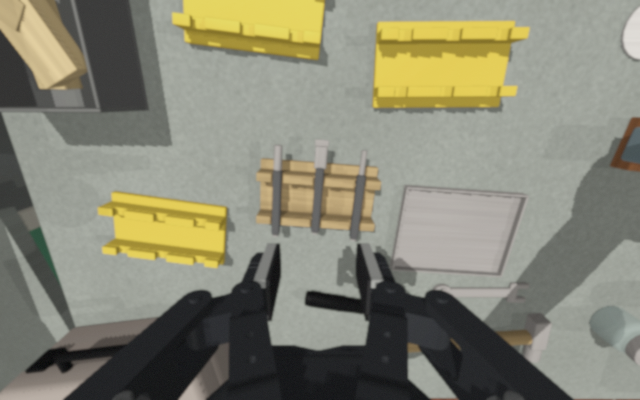

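Candidates: the bar at (276,190) with a thicker nose, the chisel at (320,185) with its flat edge, and the bar at (358,195) with a thinner nose. I'll check with one close crop and measure them.

```bash
python3 - <<'E'
from h import *
im=cv2.imread('pics/w1.png'); cv2.imwrite('pics/w1c.png',cv2.resize(im[135:250,245:390],None,fx=5,fy=5,interpolation=cv2.INTER_CUBIC))
c=np.load('w1.npy')
g=im.astype(int); sat=g.max(2)-g.min(2)
for nm,u0,u1 in [('left',266,286),('mid',308,332),('right',347,370)]:
    m=np.zeros(c.shape[:2],bool); m[140:242,u0:u1]=1
    m&=(c[...,2]>24)&(c[...,2]<50)&(sat<28)
    p=c[m]; x=p[:,0]
    print(nm,m.sum(),'x',x.min().round(1),x.max().round(1))
    for lo in range(420,580,12):
        k=(x>=lo)&(x<lo+12)
        if k.sum()>3: print(lo,k.sum(),'y',np.round([p[k,1].min(),np.median(p[k,1]),p[k,1].max()],1),'z',np.round(np.median(p[k,2]),1))
# rest wood corners
m=np.zeros(c.shape[:2],bool); m[150:240,250:385]=1; m&=(sat>35)&(c[...,2]>34)
p=c[m][:,:2].astype(np.float32); print(cv2.minAreaRect(p)); 
# tray
m=np.zeros(c.shape[:2],bool); m[175:285,385:530]=1; m&=(c[...,2]>9)&(c[...,2]<20)
p=c[m][:,:2].astype(np.float32); print('tray',m.sum(),cv2.minAreaRect(p))
E
```

```text
left 775 x 439.3 569.1
432 35 y [-372.5 -368.  -363.2] z 40.5
444 75 y [-373.  -367.6 -363.4] z 40.6
456 72 y [-373.5 -368.4 -364. ] z 40.7
468 77 y [-375.2 -369.4 -364.7] z 41.3
480 85 y [-377.  -370.2 -364.9] z 41.7
492 67 y [-376.2 -370.6 -366. ] z 41.8
504 70 y [-376.8 -372.1 -367.1] z 41.9
516 66 y [-378.8 -372.9 -367.6] z 41.9
528 68 y [-379.6 -373.8 -368.5] z 41.4
540 75 y [-387.5 -375.2 -369. ] z 41.6
552 66 y [-382.2 -376.1 -370.5] z 41.6
564 19 y [-381.1 -376.3 -371.1] z 40.6
mid 897 x 432.6 564.4
432 122 y [-319.6 -311.9 -302.9] z 37.9
444 116 y [-319.6 -311.9 -304.1] z 39.4
456 106 y [-321.  -313.1 -305.3] z 39.6
468 79 y [-319.6 -314.3 -306.5] z 41.5
480 81 y [-321.  -315.6 -308.8] z 41.9
492 68 y [-321.  -315.6 -310.2] z 41.8
504 70 y [-321.  -316.9 -311.4] z 41.8
516 61 y [-322.4 -316.9 -312.7] z 41.9
528 65 y [-323.8 -318.2 -312.7] z 42.0
540 70 y [-325.3 -319.6 -312.5] z 41.5
552 54 y [-325.3 -321.  -315.4] z 41.5
564 5 y [-325.4 -322.5 -318.2] z 40.8
right 703 x 446.1 575.3
444 49 y [-260.  -256.9 -252.8] z 39.0
456 50 y [-260.7 -258.  -253.7] z 39.2
468 50 y [-263.9 -258.5 -253.5] z 39.5
480 82 y [-264.9 -259.8 -251.2] z 41.8
492 76 y [-265.9 -260.5 -253.7] z 41.9
504 67 y [-266.4 -261.3 -255.4] z 41.8
516 64 y [-267.3 -262.  -256.1] z 41.9
528 69 y [-269.  -263.1 -257. ] z 41.8
540 70 y [-269.1 -264.  -254.5] z 42.0
552 71 y [-270.8 -264.8 -243.9] z 41.8
564 55 y [-271.1 -265.7 -259.5] z 41.2
((471.8300476074219, -314.0804748535156), (167.5052032470703, 169.1851348876953), 85.80175018310547)
tray 1249 ((578.2847900390625, -103.01300048828125), (181.38360595703125, 140.87071228027344), 85.90870666503906)
```

View pics/w1c.png

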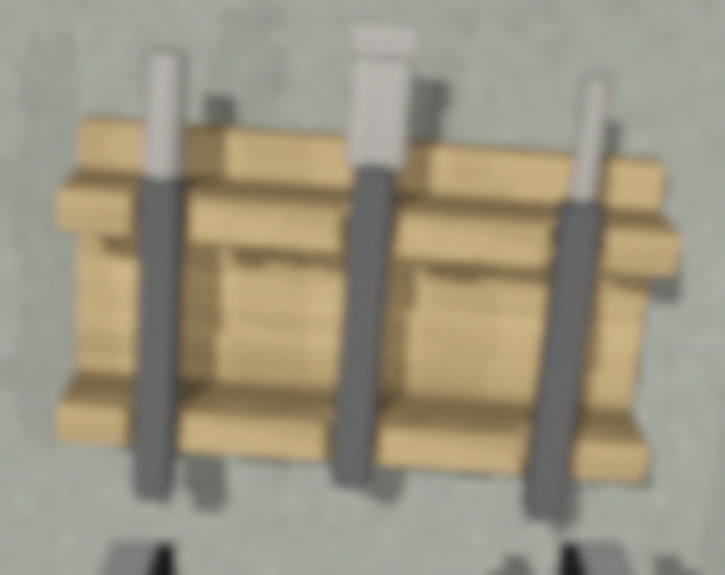

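The bar at right, (358,195), has the thinnest nose (top at 39.2 mm; the left one's is at 40.6), so it is the fitting drift.

```bash
python3 - <<'E'
from h import *
st();go([527,-262.9,80],np.pi/2-0.0735)
E
```

```text
2.35 [ 468.  -317.2  259.3] [ 7.e-04  1.e+00 -0.e+00 -1.e-04] [-0.2 -0.2  0.2] 42.5 0.0
alt turns [[-0.0, -0.0001, 0.0229], [0.0001, -0.0, -0.9771]]
shift [-0.236, 0.2174, 0.7173] turn [-0.0, -0.0001, 0.0229] rows>= 3.9289232009745856 0.4808060140707177
```

Request:
arm_command(
  rows=[
    [[-0.12,0.217,0.5],[0,0,0.0234]],
    [[-0.12,0.217,0.5],[0,0,0.0234]],
    [[-0.12,0.217,0.5],[0,0,0.0234]],
    [[-0.12,0.217,0.5],[0,0,0.0234]],
    [[-0.12,0.217,0.5],[0,0,0.0234]],
  ],
)

```text
clock: 2.85
position: [498.5, -263.2, 134.5]
ee_rot: [0.037, 0.999, -0.0, -0.0]
contact_force: [-0.5, -0.0, 1.3]
gripper_width: 42.6
grasp_force: 0.0
```

```bash
python3 - <<'E'
from h import *
st();st(); arm.get_image('top'); s=st()
i=arm.camera_info('wrist'); im,d=arm.get_image('wrist'); st()
v,u=np.indices(d.shape); p=np.stack([(u-i['cx'])/i['fx']*d,(v-i['cy'])/i['fy']*d,d,np.ones_like(d)],-1)
c=(p@np.array(i['extrinsics']).T)[...,:3]
g=im.astype(int); sat=g.max(2)-g.min(2)
m=(c[...,2]>34)&(c[...,2]<50)&(sat<28)&(c[...,0]>430)&(c[...,0]<590)&(abs(c[...,1]+262)<20)
p=c[m];x=p[:,0]; print(m.sum(),x.min(),x.max())
for lo in range(430,590,10):
    k=(x>=lo)&(x<lo+10)
    if k.sum()>3: print(lo,k.sum(),'y',np.round([p[k,1].min(),np.median(p[k,1]),p[k,1].max()],1),'z',np.round(np.median(p[k,2]),1))
go([527,-262.9,80],np.pi/2-0.0735)
E
```

```text
2.85 [ 498.5 -263.2  134.5] [ 3.690e-02  9.993e-01 -4.000e-04 -4.000e-04] [-0.5 -0.   1.3] 42.6 0.0
2.85 [ 498.5 -263.2  134.5] [ 3.690e-02  9.993e-01 -4.000e-04 -4.000e-04] [-0.5 -0.   1.3] 42.6 0.0
2.9 [ 499.3 -263.6  135.8] [ 3.710e-02  9.993e-01 -6.000e-04  1.100e-03] [0.8 0.1 0.2] 42.8 0.0
2.95 [ 499.6 -263.7  136.3] [ 3.720e-02  9.993e-01 -7.000e-04  1.800e-03] [-0.1 -0.2  0.5] 42.9 0.0
1464 447.1862280136963 576.8497500631427
440 35 y [-258.3 -254.9 -251.3] z 38.3
450 107 y [-259.  -255.3 -251.5] z 39.2
460 101 y [-259.6 -256.  -252.1] z 39.1
470 85 y [-259.6 -256.4 -252.7] z 39.4
480 155 y [-262.9 -257.4 -251.7] z 41.9
490 135 y [-263.6 -258.1 -252.4] z 41.9
500 126 y [-263.8 -258.5 -253. ] z 42.0
510 121 y [-264.2 -258.7 -253.5] z 41.9
520 111 y [-265.  -260.  -254.1] z 42.1
530 116 y [-266.6 -260.9 -255.7] z 41.9
540 106 y [-267.2 -261.5 -256.3] z 42.0
550 109 y [-268.1 -262.4 -256.9] z 41.9
560 109 y [-268.8 -262.9 -253.5] z 42.0
570 48 y [-268.9 -263.7 -258.1] z 41.5
alt turns [[-0.0004, 0.0012, -0.0003], [0.0018, 0.0006, 0.9997]]
shift [-0.1083, 0.0116, 0.2258] turn [-0.0004, 0.0012, -0.0003] rows>= 1.253380453521863 0.026578853877198882
```

```bash
python3 - <<'E'
from h import *
arm.get_image('top');st();go([527.5,-260.6,17],np.pi/2-0.070)
E
```

```text
3.0 [ 499.6 -263.6  136.5] [ 3.730e-02  9.993e-01 -6.000e-04  2.000e-03] [-0.7  1.   0.2] 42.6 0.0
alt turns [[-0.0003, 0.0013, -0.0015], [0.0021, 0.0005, 0.9985]]
shift [-0.1085, 0.0207, 0.4784] turn [-0.0003, 0.0013, -0.0015] rows>= 2.4550874176535626 0.042226830946643944
```

Request:
arm_command(
  rows=[
    [[-0.108,0.021,0.2],[0,0,0]],
    [[-0.108,0.021,0.3],[0,0,0]],
    [[-0.108,0.021,0.4],[0,0,0]],
    [[-0.108,0.021,0.478],[0,0,0]],
    [[-0.108,0.021,0.478],[0,0,0]],
  ],
)

```text
clock: 3.5
position: [524.8, -259.4, 13.6]
ee_rot: [0.037, 0.999, 0.0, -0.002]
contact_force: [-0.6, 0.6, -0.6]
gripper_width: 42.6
grasp_force: 0.0
```

Request:
arm_command(
  rows=[
    [[0,0,0],[0,0,0]],
  ],
)

```text
clock: 3.6
position: [526.9, -259.8, 16.2]
ee_rot: [0.037, 0.999, -0.0, 0.001]
contact_force: [0.3, -0.0, 0.5]
gripper_width: 42.8
grasp_force: 0.0
```

Request:
arm_command(
  rows=[
    [[0,-0.003,0],[0,0,0]],
    [[0,-0.003,0],[0,0,0]],
    [[0,-0.003,0],[0,0,0]],
    [[0,-0.003,0],[0,0,0]],
    [[0,-0.003,0],[0,0,0]],
  ],
  grip=0,
)

```text
clock: 4.1
position: [527.0, -260.1, 16.7]
ee_rot: [0.037, 0.999, -0.001, 0.001]
contact_force: [-0.5, 0.6, 6.7]
gripper_width: 10.8
grasp_force: 59.1
```

Request:
arm_command(
  rows=[
    [[0,0,0],[0,0,0]],
    [[0,0,0],[0,0,0]],
    [[0,0,0],[0,0,0]],
  ],
)

```text
clock: 4.4
position: [527.0, -260.2, 16.7]
ee_rot: [0.036, 0.999, -0.001, 0.001]
contact_force: [-1.5, 0.1, 5.5]
gripper_width: 11.1
grasp_force: 59.1
```

```bash
python3 - <<'E'
from h import *
st();c=np.load('top.npy')
# saw arm from top: points z 66..80
m=(abs(c[...,2]-73)<8)&(c[...,0]>380)&(c[...,0]<520)&(c[...,1]>50)&(c[...,1]<480)
print(m.sum(),cv2.minAreaRect(c[m][:,:2].astype(np.float32)))
E
```

```text
4.4 [ 527.  -260.2   16.7] [ 3.650e-02  9.993e-01 -5.000e-04  1.400e-03] [-1.5  0.1  5.5] 11.1 59.1
2298 ((455.37030029296875, 270.8625183105469), (362.0801696777344, 123.06829071044922), 87.26017761230469)
```

Request:
arm_command(
  rows=[
    [[0,0,-0.15],[0,0,0]],
    [[0,0,-0.3],[0,0,0]],
    [[0,0,-0.5],[0,0,0]],
    [[0,0,-0.7],[0,0,0]],
    [[0,0,-0.85],[0,0,0]],
  ],
)

```text
clock: 4.9
position: [526.3, -259.8, 231.1]
ee_rot: [0.037, 0.999, -0.0, 0.002]
contact_force: [0.7, -0.8, 0.6]
gripper_width: 10.8
grasp_force: 58.8
```

Request:
arm_command(
  rows=[
    [[0,0.2,0],[0,0,0.013]],
    [[0,0.4,0],[0,0,0.013]],
    [[0,0.6,0],[0,0,0.013]],
    [[0,0.8,0],[0,0,0.013]],
    [[0,1,0],[0,0,0.013]],
  ],
)

```text
clock: 5.4
position: [543.7, -8.5, 227.4]
ee_rot: [0.057, 0.998, 0.0, 0.0]
contact_force: [0.7, 0.2, -0.6]
gripper_width: 11.1
grasp_force: 58.9
```

Request:
arm_command(
  rows=[
    [[0,0.1,0],[0,0,0]],
    [[0,0.3,0],[0,0,0]],
    [[0,0.5,0],[0,0,0]],
    [[0,0.5,0],[0,0,0]],
    [[0,0.5,0],[0,0,0]],
  ],
)

```text
clock: 5.9
position: [558.0, 115.0, 226.9]
ee_rot: [0.056, 0.998, -0.0, -0.001]
contact_force: [-0.5, -0.7, -0.9]
gripper_width: 10.7
grasp_force: 59.0
```

```bash
python3 - <<'E'
from h import *
arm.get_image('top');st()
i=arm.camera_info('wrist'); im,d=arm.get_image('wrist'); s=st()
cv2.imwrite('pics/w2.png',im)
v,u=np.indices(d.shape); p=np.stack([(u-i['cx'])/i['fx']*d,(v-i['cy'])/i['fy']*d,d,np.ones_like(d)],-1)
c=(p@np.array(i['extrinsics']).T)[...,:3]; np.save('w2',c)
for q in ['pivot','lever_grip','lever','saw_arm','drift_grip']:
    for r in arm.spot_in('wrist',q)[:2]:
        u,v=map(int,np.round(r['position'])); print(q,round(r['score'],2),(u,v),np.round(c[v,u],1))
E
```

```text
5.95 [558.  113.9 227. ] [ 5.680e-02  9.984e-01 -2.000e-04 -5.000e-04] [ 0.6 -1.3 -1.5] 10.5 59.0
6.0 [558.1 113.2 227.1] [ 5.740e-02  9.984e-01 -1.000e-04 -4.000e-04] [-0.4  0.1 -0.6] 10.6 59.0
pivot 0.9 (508, 70) [467.1 305.8  76.8]
lever_grip 0.97 (379, 56) [445.7 175.7 117.1]
lever 0.62 (382, 61) [449.6 178.2 115.8]
saw_arm 0.8 (506, 68) [465.  304.6  75.5]
drift_grip 0.79 (317, 236) [533.8 115.3 252. ]
```

View pics/w2.png

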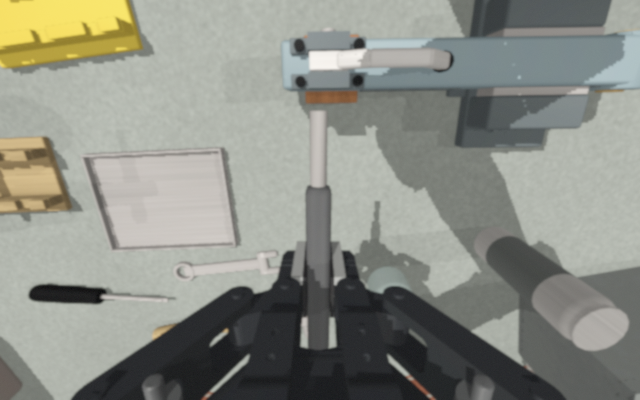

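The bar runs horizontally at rows 38–90. The bracket is at columns 293–365, with the lever grip at (379,56). The drift points at it from the far side.

```bash
python3 - <<'E'
from h import *
c=np.load('w2.npy'); im=cv2.imread('pics/w2.png')
reg=np.zeros(c.shape[:2],bool); reg[20:105,270:640]=1
m=reg&(abs(c[...,2]-75)<3)&(c[...,1]>180)&(c[...,1]<380)
p=c[m][:,:2]; ys=p[:,1]; lo=[];hi=[]
for y in np.arange(190,380,8):
    k=abs(ys-y)<4
    if k.sum()>10: lo.append((y,p[k,0].min()));hi.append((y,p[k,0].max()))
lo=np.array(lo);hi=np.array(hi);pl=np.polyfit(*lo.T,1);ph=np.polyfit(*hi.T,1);print(pl,ph)
m=reg&(abs(c[...,2]-75)<3)&(c[...,1]>40); p=c[m][:,:2].astype(np.float32)
th=-np.arctan((pl[0]+ph[0])/2); ex=np.array([np.cos(th),np.sin(th)]);ey=np.array([-np.sin(th),np.cos(th)])
print('yaw',th); mid=(np.polyval(pl,280)+np.polyval(ph,280))/2; X0=np.array([mid,280])@ex; print('axis X0',X0)
a=c[...,:2]@ey; b=c[...,:2]@ex-X0
k=reg&(abs(c[...,2]-75)<3)&(abs(b)<25); print('bar end',a[k].min(),np.percentile(a[k],1))
for z0,z1 in [(78,90),(90,97),(97,101),(101,107),(107,120)]:
    k=reg&(c[...,2]>z0)&(c[...,2]<=z1)&(abs(b)<45)&(a<a[reg].max())
    for s,(b0,b1) in {'far':(9,30),'mid':(-8,8),'near':(-30,-9)}.items():
        kk=k&(b>b0)&(b<b1)
        if kk.sum()>3: print(z0,z1,s,kk.sum(),'a',np.round(np.percentile(a[kk],[0,3,50,97,100]),1),'b',np.round(np.percentile(b[kk],[0,3,50,97,100]),1),'z',np.median(c[kk][:,2]).round(1))
np.savez('saw',th=th,X0=X0)
s=st(); q=np.array(s['position'][:2]); print('tcp a,b',q@ey,q@ex-X0)
# the held drift nose
k=np.zeros(reg.shape,bool);k[108:190,300:335]=1;k&=(c[...,2]>225);print('nose',k.sum(),'a',np.median(a[k]),'b',b[k].min(), 'z',np.median(c[k][:,2]))
for v in range(110,345,25):
    kk=k*0; uu=np.where((c[v,300:335,2]>225))[0]+300
    if len(uu): print(v,'a',a[v,uu].mean().round(1),'b',b[v,uu].mean().round(1),'z',np.median(c[v,uu,2]).round(1))
cr=im[20:120,265:465];cv2.imwrite('pics/w2c.png',cv2.resize(cr,None,fx=4,fy=4,interpolation=cv2.INTER_CUBIC))
E
```

```text
[1.00434461e-01 4.06985614e+02] [9.97883659e-02 4.50763246e+02]
yaw -0.09977896175155836
axis X0 426.74129802123167
bar end 134.18344986908278 137.2894739956069
78 90 far 496 a [143.5 144.5 159.1 212.1 213.3] b [ 9.2  9.4 15.8 21.8 21.9] z 81.9
78 90 mid 115 a [162.3 165.4 288.8 292.5 292.7] b [-8.  -6.8  5.   7.7  8. ] z 86.9
78 90 near 483 a [143.3 144.4 157.3 212.1 213.1] b [-21.9 -21.6 -15.7  -9.5  -9. ] z 82.3
90 97 far 22 a [171.2 171.8 183.7 193.8 194.4] b [21.8 21.8 21.9 21.9 21.9] z 93.4
90 97 mid 105 a [162.5 166.2 281.9 286.8 287.1] b [-6.8 -5.8  4.2  6.8  6.9] z 94.6
90 97 near 35 a [171.9 172.7 177.8 183.9 184. ] b [-26.3 -26.2 -25.3 -24.5 -24.4] z 94.5
97 101 far 12 a [160.5 161.1 166.3 182.8 189. ] b [16.5 18.2 21.8 21.9 21.9] z 98.6
97 101 mid 58 a [163.4 180.4 278.  281.  282.3] b [-6.1 -5.4  3.2  6.9  6.9] z 99.6
101 107 far 651 a [160.6 161.6 178.3 195.  196. ] b [ 9.   9.3 15.2 21.4 21.9] z 103.2
101 107 mid 767 a [161.9 162.8 179.2 275.2 277.4] b [-7.4 -7.   0.3  6.7  7. ] z 103.5
101 107 near 761 a [160.5 161.5 178.4 195.3 196.2] b [-22.4 -22.  -15.6  -9.4  -9. ] z 103.1
107 120 mid 1790 a [187.5 194.2 229.7 267.  271.9] b [-7.3 -6.5  0.3  6.7  6.9] z 115.2
6.25 [558.6 112.8 227.5] [0.0579 0.9983 0.     0.    ] [-0.2  0.  -1.3] 10.4 59.0
tcp a,b 167.8311336990454 117.81828182235125
nose 1421 a 168.80561090619943 b 34.163552987953324 z 249.61297653131396
135 a 168.8 b 47.2 z 249.4
160 a 168.9 b 57.7 z 249.4
185 a 168.5 b 69.3 z 249.2
210 a 168.3 b 79.9 z 252.1
235 a 168.2 b 92.3 z 252.3
260 a 167.9 b 103.8 z 251.7
285 a 167.6 b 116.6 z 252.6
310 a 167.4 b 130.4 z 252.9
335 a 167.0 b 150.4 z 252.0
```

View pics/w2c.png

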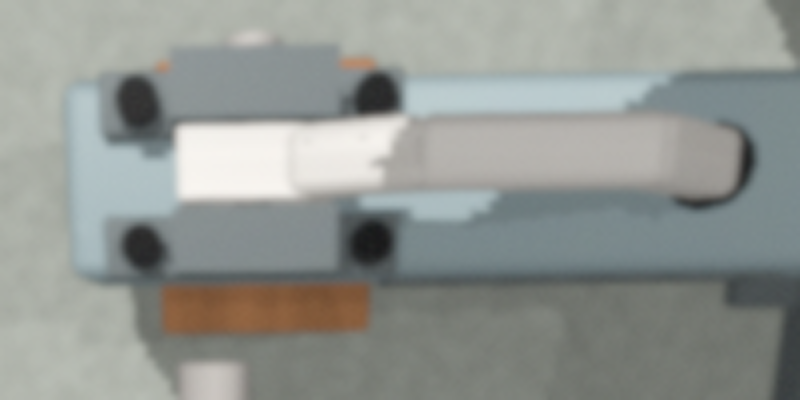

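```bash
cat >> h.py <<'E'
try:
    _f=np.load('saw.npz'); TH=float(_f['th']); X0=float(_f['X0']); EX=np.array([np.cos(TH),np.sin(TH)]); EY=np.array([-np.sin(TH),np.cos(TH)])
except Exception: pass
def saw(a,b,z): return [*(EX*(b+X0)+EY*a),z]
def sst():
    s=st(); q=np.array(s['position']); f=np.array(s['contact_force']); M=R.from_quat(s['ee_rot']).as_matrix(); print('a %.2f b %.2f z %.2f'%(q[:2]@EY,q[:2]@EX-X0,q[2]),'F a %.1f b %.1f z %.1f'%(f[:2]@EY,f[:2]@EX,f[2]),'yawerr %.4f'%(np.arctan2(M[1,1],M[0,1])-np.pi/2-TH),'Mz',np.round(s['wrist_torque'],2)); return s
E
python3 - <<'E'
from h import *
sst();go(saw(178.3,116,70),np.pi/2+TH)
E
```

```text
6.25 [558.6 112.8 227.5] [0.0579 0.9983 0.     0.    ] [-0.2  0.  -1.3] 10.4 59.0
a 167.83 b 117.82 z 227.46 F a -0.0 b -0.2 z -1.3 yawerr -0.0162 Mz [ 0.02 -0.01 -0.02]
alt turns [[0.0, 0.0, -0.0051], [0.0, -0.0001, 0.9949]]
shift [0.008, 0.0417, 0.6298] turn [0.0, 0.0, -0.0051] rows>= 3.156280531669097 0.1077809393725389
```

Request:
arm_command(
  rows=[
    [[0.008,0.0417,0.1],[0,0,-0.0051]],
    [[0.008,0.0417,0.25],[0,0,-0.0051]],
    [[0.008,0.0417,0.4],[0,0,-0.0051]],
    [[0.008,0.0417,0.55],[0,0,-0.0051]],
    [[0.008,0.0417,0.63],[0,0,-0.0051]],
  ],
)

```text
clock: 6.75
position: [556.1, 123.0, 66.8]
ee_rot: [0.05, 0.999, -0.001, -0.002]
contact_force: [-0.2, 0.8, 0.1]
gripper_width: 10.5
grasp_force: 59.1
```

Request:
arm_command(
  rows=[
    [[0,0,0],[0,0,0]],
    [[0,0,0],[0,0,0]],
    [[0,0,0],[0,0,0]],
  ],
)

```text
clock: 7.05
position: [559.2, 124.7, 71.7]
ee_rot: [0.049, 0.999, 0.001, 0.002]
contact_force: [0.2, -0.5, -1.1]
gripper_width: 10.8
grasp_force: 59.1
```

```bash
python3 - <<'E'
from h import *
sst(); i=arm.camera_info('wrist'); im,d=arm.get_image('wrist'); sst()
cv2.imwrite('pics/w3.png',im)
v,u=np.indices(d.shape); p=np.stack([(u-i['cx'])/i['fx']*d,(v-i['cy'])/i['fy']*d,d,np.ones_like(d)],-1)
c=(p@np.array(i['extrinsics']).T)[...,:3]; np.save('w3',c); a=c[...,:2]@EY;b=c[...,:2]@EX-X0;z=c[...,2]
for b0 in range(-26,112,8):
    k=(b>b0)&(b<b0+8)&(abs(a-178)<30)&(z>84)
    k2=k&(abs(a-178)<9)
    if k2.sum()>3: print(b0,'n',k.sum(),'a',np.round(np.percentile(a[k],[1,50,99]),1),'| narrow',k2.sum(),np.round([a[k2].min(),a[k2].max()],1),'z',np.round([np.median(z[k2]),np.percentile(z[k2],98)],1))
k=(abs(a-178)<6)&(z>84)&(b>24)&(b<60);print('tip b',b[k].min())
k=(b>9)&(b<23)&(z>101)&(z<106)&(abs(a-178)<30); print('cheek far a',np.percentile(a[k],[0,1,99,100]),'bmax',np.percentile(b[k],[0,99,100]),np.median(z[k]))
E
```

```text
7.05 [559.2 124.7  71.7] [4.910e-02 9.988e-01 8.000e-04 1.700e-03] [ 0.2 -0.5 -1.1] 10.8 59.1
a 179.79 b 117.25 z 71.67 F a -0.5 b 0.3 z -1.1 yawerr 0.0015 Mz [ 0.07 -0.02  0.01]
7.1 [559.1 124.8  71.7] [4.910e-02 9.988e-01 9.000e-04 1.700e-03] [ 0.2 -0.1 -1.1] 11.1 59.1
a 179.86 b 117.12 z 71.71 F a -0.0 b 0.2 z -1.1 yawerr 0.0015 Mz [-0.09  0.01  0.04]
-2 n 1980 a [162.6 183.2 207. ] | narrow 845 [169. 187.] z [103.2 104.6]
6 n 3425 a [150.1 180.8 207.5] | narrow 1353 [169. 187.] z [103.  104.5]
14 n 3507 a [149.3 178.  207.1] | narrow 1468 [169. 187.] z [103.1 104.5]
30 n 1051 a [177.2 178.5 180. ] | narrow 1051 [175.  182.1] z [214.1 214.1]
38 n 355 a [175.  178.8 182.2] | narrow 355 [175.  182.2] z [94.1 95.5]
46 n 342 a [174.9 178.6 182.3] | narrow 342 [174.9 182.3] z [94.  95.7]
54 n 313 a [174.9 178.8 182.4] | narrow 313 [174.8 182.4] z [94.  95.7]
62 n 289 a [175.2 178.8 182.4] | narrow 289 [175.2 182.4] z [94.1 95.5]
70 n 504 a [173.  178.6 184.2] | narrow 504 [172.8 184.4] z [96.4 98.1]
78 n 426 a [172.8 178.8 184.4] | narrow 426 [172.8 184.4] z [96.8 98. ]
86 n 408 a [172.7 178.8 184.5] | narrow 408 [172.7 184.5] z [96.7 98.1]
94 n 8168 a [159.6 178.4 197.6] | narrow 1651 [169. 187.] z [152.3 168.3]
102 n 8222 a [148.7 178.3 207.3] | narrow 4133 [169. 187.] z [151.9 162.5]
110 n 2321 a [148.6 177.4 207.5] | narrow 624 [170.8 186.4] z [101.1 139.4]
tip b 33.61940372077015
cheek far a [160.38875506 160.84253337 196.12659666 196.63979268] bmax [ 9.00327846 21.71792517 21.90342296] 103.14691177576105
```

View pics/w3.png

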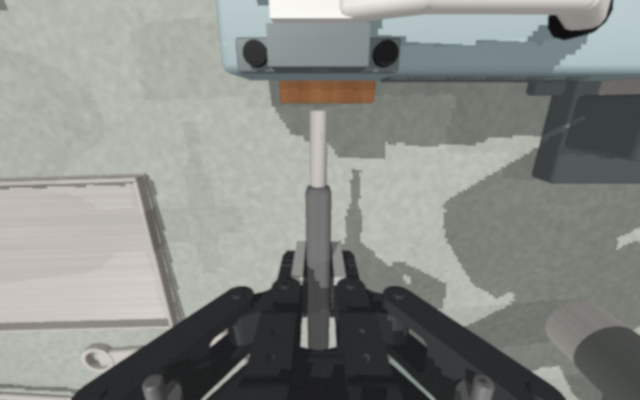

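Drift axis a=178.65, bracket centre a=178.5, so they are aligned. I need to come down 1.65 mm, then approach gently.

Request:
arm_command(
  rows=[
    [[0,0,0.0066],[0,0,0]],
    [[0.016,0,0.0066],[0,0,0]],
    [[0.032,0,0.0066],[0,0,0]],
    [[0.032,0,0.0066],[0,0,0]],
    [[0.032,0,0.0066],[0,0,0]],
  ],
)

```text
clock: 7.6
position: [549.7, 125.2, 68.3]
ee_rot: [0.049, 0.999, 0.0, 0.0]
contact_force: [1.1, 0.2, -1.4]
gripper_width: 10.8
grasp_force: 59.1
```

```bash
python3 - <<'E'
from h import *
sst(); c=np.load('w3.npy'); a=c[...,:2]@EY;b=c[...,:2]@EX-X0
for v in range(70,112,4): print(v,np.round([a[v,300],b[v,300],c[v,300,2]],1))
i=arm.camera_info('wrist'); im,d=arm.get_image('wrist'); sst()
v,u=np.indices(d.shape); p=np.stack([(u-i['cx'])/i['fx']*d,(v-i['cy'])/i['fy']*d,d,np.ones_like(d)],-1)
c=(p@np.array(i['extrinsics']).T)[...,:3]; a=c[...,:2]@EY;b=c[...,:2]@EX-X0;z=c[...,2]
k=(abs(a-178)<9)&(z>84)&(z<110)&(b>26)&(b<55);print('nose',a[k].min(),a[k].max(),np.median(z[k]),np.percentile(z[k],98),'tip',b[k].min())
k=(abs(a-178)<9)&(z>84)&(z<110)&(b>68)&(b<88);print('body',a[k].min(),a[k].max(),np.median(z[k]))
E
```

```text
7.6 [549.7 125.2  68.3] [4.900e-02 9.988e-01 0.000e+00 1.000e-04] [ 1.1  0.2 -1.4] 10.8 59.1
a 179.38 b 107.79 z 68.35 F a 0.3 b 1.1 z -1.4 yawerr 0.0018 Mz [-0.01  0.06 -0.04]
70 [171.5  21.7  89.1]
74 [170.5  21.7  71.7]
78 [169.1  21.8  48.5]
82 [167.8  22.5  26.5]
86 [167.8  24.8  26.5]
90 [167.7  27.1  26.7]
94 [167.7  29.5  27.3]
98 [167.6  31.8  27. ]
102 [167.6  34.2  27.9]
106 [166.   37.    0.6]
110 [165.9  39.8  -0.2]
7.65 [549.9 125.3  68.3] [4.900e-02 9.988e-01 1.000e-04 1.000e-04] [-0.3 -0.1 -1.3] 10.3 59.1
a 179.42 b 107.92 z 68.31 F a -0.1 b -0.3 z -1.3 yawerr 0.0017 Mz [-0.03  0.04 -0.03]
nose 174.4617514431603 182.0429072029646 90.93161783941738 92.60160575514168 tip 28.02110079910767
body 172.26302672463663 184.23689830148967 93.57822577341588
```

Request:
arm_command(
  rows=[
    [[0,0.001,-0.006],[0,0,0]],
    [[0,0.001,-0.006],[0,0,0]],
    [[0,0.001,-0.006],[0,0,0]],
    [[0,0.001,-0.006],[0,0,0]],
    [[0,0.001,-0.006],[0,0,0]],
  ],
)

```text
clock: 8.15
position: [549.9, 125.4, 69.6]
ee_rot: [0.049, 0.999, -0.0, -0.0]
contact_force: [-0.6, -0.0, -1.7]
gripper_width: 10.7
grasp_force: 59.0
```

```bash
cat >> h.py <<'E'
def nose():
    i=arm.camera_info('wrist'); im,d=arm.get_image('wrist')
    v,u=np.indices(d.shape); p=np.stack([(u-i['cx'])/i['fx']*d,(v-i['cy'])/i['fy']*d,d,np.ones_like(d)],-1)
    c=(p@np.array(i['extrinsics']).T)[...,:3]; a=c[...,:2]@EY;b=c[...,:2]@EX-X0;z=c[...,2]
    k=(abs(a-178)<9)&(z>84)&(z<110)&(b>24)&(b<55);print('nose',(a[k].min()+a[k].max())/2,np.median(z[k]),'tip',b[k].min())
    k=(abs(a-178)<9)&(z>84)&(z<110)&(b>68)&(b<88);print('body',(a[k].min()+a[k].max())/2,np.median(z[k]))
    k=(b>9)&(b<23)&(z>101)&(z<106)&(abs(a-178)<30); print('cheek',np.percentile(a[k],[0,100]).mean(),np.median(z[k]))
E
python3 - <<'E'
from h import *
sst();nose();sst();nose();sst()
E
```

```text
8.15 [549.9 125.4  69.6] [ 0.0492  0.9988 -0.     -0.    ] [-0.6 -0.  -1.7] 10.7 59.0
a 179.52 b 107.91 z 69.61 F a -0.1 b -0.6 z -1.7 yawerr 0.0014 Mz [-0.04 -0.   -0.04]
nose 178.40972349088082 92.18733469504946 tip 28.173082582488746
body 178.38280894693645 94.80452206787297
cheek 178.4724243979848 103.1459588864898
8.2 [549.9 125.4  69.6] [ 0.0492  0.9988 -0.     -0.    ] [-0.4  0.  -2.2] 10.3 59.1
a 179.52 b 107.90 z 69.61 F a -0.0 b -0.4 z -2.2 yawerr 0.0013 Mz [-0.02 -0.01  0.02]
nose 178.39707112470091 92.22230932990311 tip 28.159286103603563
body 178.38998205358507 94.79839830117395
cheek 178.4854785830583 103.13096834869413
8.25 [549.8 125.4  69.6] [ 4.920e-02  9.988e-01 -0.000e+00 -1.000e-04] [-0.8 -1.1 -1.4] 11.0 59.0
a 179.52 b 107.88 z 69.60 F a -1.2 b -0.7 z -1.4 yawerr 0.0014 Mz [ 0.02 -0.   -0.01]
```

Request:
arm_command(
  rows=[
    [[0.01,0,-0.0012],[0,0,0]],
    [[0.018,0,-0.0012],[0,0,0]],
    [[0.018,0,-0.0012],[0,0,0]],
  ],
)

```text
clock: 8.55
position: [545.0, 125.8, 70.0]
ee_rot: [0.049, 0.999, -0.0, -0.0]
contact_force: [-0.6, -0.6, -2.2]
gripper_width: 10.9
grasp_force: 59.1
```

Request:
arm_command(
  rows=[
    [[0.004,0,0],[0,0,0]],
    [[0.004,0,0],[0,0,0]],
  ],
)

```text
clock: 8.75
position: [544.3, 126.0, 70.0]
ee_rot: [0.049, 0.999, 0.0, -0.0]
contact_force: [0.3, 0.5, -1.0]
gripper_width: 11.1
grasp_force: 59.1
```

Request:
arm_command(
  rows=[
    [[0.004,0,0],[0,0,0]],
    [[0.004,0,0],[0,0,0]],
  ],
)

```text
clock: 8.95
position: [543.3, 126.0, 69.9]
ee_rot: [0.049, 0.999, -0.0, -0.0]
contact_force: [-0.9, 0.2, -1.4]
gripper_width: 11.1
grasp_force: 59.1
```

Request:
arm_command(
  rows=[
    [[0.004,0,0],[0,0,0]],
    [[0.004,0,0],[0,0,0]],
  ],
)

```text
clock: 9.15
position: [542.3, 126.1, 69.9]
ee_rot: [0.049, 0.999, -0.0, -0.0]
contact_force: [-0.3, 1.2, -0.8]
gripper_width: 10.6
grasp_force: 59.1
```

Request:
arm_command(
  rows=[
    [[0.004,0,0],[0,0,0]],
    [[0.004,0,0],[0,0,0]],
  ],
)

```text
clock: 9.35
position: [541.3, 126.2, 69.9]
ee_rot: [0.049, 0.999, -0.0, -0.0]
contact_force: [-0.3, 0.1, -1.4]
gripper_width: 11.1
grasp_force: 59.0
```

Request:
arm_command(
  rows=[
    [[0.004,0,0],[0,0,0]],
    [[0.004,0,0],[0,0,0]],
  ],
)

```text
clock: 9.55
position: [540.3, 126.3, 70.0]
ee_rot: [0.049, 0.999, -0.0, -0.0]
contact_force: [0.6, -0.3, -1.2]
gripper_width: 11.0
grasp_force: 59.0
```

Request:
arm_command(
  rows=[
    [[0.004,0,0],[0,0,0]],
    [[0.004,0,0],[0,0,0]],
  ],
)

```text
clock: 9.75
position: [539.3, 126.4, 70.0]
ee_rot: [0.049, 0.999, -0.0, -0.0]
contact_force: [-0.5, -0.3, -1.1]
gripper_width: 10.8
grasp_force: 59.1
```

```bash
python3 - <<'E'
from h import *
sst();nose()
E
```

```text
9.75 [539.3 126.4  70. ] [ 4.920e-02  9.988e-01 -0.000e+00 -1.000e-04] [-0.5 -0.3 -1.1] 10.8 59.1
a 179.51 b 97.28 z 69.95 F a -0.3 b -0.5 z -1.1 yawerr 0.0014 Mz [-0.05 -0.06  0.  ]
nose 178.32796846912524 92.7770904243382 tip 24.0001504930824
body 178.00802560456958 95.26752640448233
cheek 178.42427147959285 103.11817807642166
```

The tip is inside the bore without touching anything. Now for the pin.

Request:
arm_command(
  rows=[
    [[0.004,0,0],[0,0,0]],
    [[0.004,0,0],[0,0,0]],
  ],
)

```text
clock: 10.0
position: [538.3, 126.5, 69.9]
ee_rot: [0.049, 0.999, -0.0, -0.0]
contact_force: [0.4, -0.1, -1.1]
gripper_width: 10.9
grasp_force: 59.1
```

Request:
arm_command(
  rows=[
    [[0.004,0,0],[0,0,0]],
    [[0.004,0,0],[0,0,0]],
  ],
)

```text
clock: 10.2
position: [537.3, 126.6, 69.9]
ee_rot: [0.049, 0.999, -0.0, -0.0]
contact_force: [0.7, -0.2, -0.4]
gripper_width: 10.9
grasp_force: 59.1
```

Request:
arm_command(
  rows=[
    [[0.004,0,0],[0,0,0]],
    [[0.004,0,0],[0,0,0]],
  ],
)

```text
clock: 10.4
position: [537.0, 126.9, 70.2]
ee_rot: [0.049, 0.999, 0.0, 0.001]
contact_force: [1.5, -1.4, -2.0]
gripper_width: 10.8
grasp_force: 59.0
```

Request:
arm_command(
  rows=[
    [[0.004,0,0],[0,0,0]],
    [[0.004,0,0],[0,0,0]],
  ],
)

```text
clock: 10.6
position: [537.0, 127.1, 70.6]
ee_rot: [0.049, 0.999, 0.001, 0.002]
contact_force: [5.6, -0.9, -1.5]
gripper_width: 10.8
grasp_force: 59.0
```

Request:
arm_command(
  rows=[
    [[0.004,0,0.001],[0,0,0]],
    [[0.004,0,0.001],[0,0,0]],
  ],
)

```text
clock: 10.8
position: [537.0, 127.4, 70.7]
ee_rot: [0.048, 0.999, 0.001, 0.003]
contact_force: [6.6, -2.3, -2.8]
gripper_width: 11.1
grasp_force: 59.0
```

Request:
arm_command(
  rows=[
    [[0.004,0,0.001],[0,0,0]],
    [[0.004,0,0.001],[0,0,0]],
  ],
)

```text
clock: 11.0
position: [537.0, 127.6, 70.9]
ee_rot: [0.048, 0.999, 0.001, 0.004]
contact_force: [9.2, -4.5, -2.1]
gripper_width: 10.8
grasp_force: 59.0
```

Request:
arm_command(
  rows=[
    [[0.004,0,0.001],[0,0,0]],
    [[0.004,0,0.001],[0,0,0]],
  ],
)

```text
clock: 11.2
position: [536.4, 127.7, 70.8]
ee_rot: [0.048, 0.999, 0.001, 0.004]
contact_force: [8.7, -3.2, -1.4]
gripper_width: 10.7
grasp_force: 59.1
```

```bash
python3 - <<'E'
from h import *
sst();nose()
E
```

```text
11.2 [536.4 127.7  70.8] [0.048  0.9988 0.0011 0.0042] [ 8.7 -3.2 -1.4] 10.7 59.1
a 180.55 b 94.28 z 70.80 F a -2.4 b 8.9 z -1.4 yawerr 0.0038 Mz [-1.11 -2.62  0.2 ]
nose 178.97787209294222 93.24913593051168 tip 24.00002503533591
body 177.9975055466409 96.06436136499855
cheek 178.47511281345524 103.14067740450986
```

Request:
arm_command(
  rows=[
    [[0.002,-0.001,0.001],[0,0,0]],
    [[0.004,-0.002,0.002],[0,0,0]],
    [[0.006,-0.003,0.002],[0,0,0]],
    [[0.008,-0.003,0.002],[0,0,0]],
    [[0.01,-0.003,0.002],[0,0,0]],
  ],
)

```text
clock: 11.75
position: [534.5, 127.7, 70.7]
ee_rot: [0.048, 0.999, 0.002, 0.005]
contact_force: [9.4, -3.8, -1.8]
gripper_width: 10.9
grasp_force: 59.2
```

Request:
arm_command(
  rows=[
    [[0.002,0,0],[0,0,0]],
    [[0.004,0,0],[0,0,0]],
    [[0.006,0,0],[0,0,0]],
    [[0.008,0,0],[0,0,0]],
    [[0.01,0,0],[0,0,0]],
  ],
)

```text
clock: 12.25
position: [532.0, 128.0, 70.7]
ee_rot: [0.048, 0.999, 0.002, 0.005]
contact_force: [10.1, -3.8, -0.3]
gripper_width: 11.0
grasp_force: 59.2
```

```bash
python3 - <<'E'
from h import *
sst();nose()
E
```

```text
12.25 [532.  128.   70.7] [0.0481 0.9988 0.0016 0.0049] [10.1 -3.8 -0.3] 11.0 59.2
a 180.33 b 89.89 z 70.67 F a -2.8 b 10.4 z -0.3 yawerr 0.0036 Mz [-0.89 -2.71  0.15]
nose 178.81567061861512 93.71806777962107 tip 24.04297795270213
body 178.00514560084326 96.08359087605172
cheek 178.45726605793033 103.15356488463563
```

Request:
arm_command(
  rows=[
    [[0.003,-0.001,0.001],[0,0,0]],
    [[0.006,-0.002,0.001],[0,0,0]],
    [[0.009,-0.003,0.001],[0,0,0]],
    [[0.012,-0.003,0.001],[0,0,0]],
    [[0.015,-0.003,0.001],[0,0,0]],
  ],
)

```text
clock: 12.8
position: [528.6, 128.1, 70.6]
ee_rot: [0.048, 0.999, 0.002, 0.005]
contact_force: [9.4, -2.2, -1.2]
gripper_width: 10.7
grasp_force: 59.2
```

Request:
arm_command(
  rows=[
    [[0.003,0,0],[0,0,0]],
    [[0.006,0,0],[0,0,0]],
    [[0.009,0,0],[0,0,0]],
    [[0.012,0,0],[0,0,0]],
    [[0.015,0,0],[0,0,0]],
  ],
)

```text
clock: 13.3
position: [524.8, 128.4, 70.6]
ee_rot: [0.048, 0.999, 0.002, 0.005]
contact_force: [9.7, -1.5, -0.6]
gripper_width: 10.7
grasp_force: 59.2
```

```bash
python3 - <<'E'
from h import *
sst();nose()
E
```

```text
13.3 [524.8 128.4  70.6] [0.0481 0.9988 0.002  0.0053] [ 9.7 -1.5 -0.6] 10.7 59.2
a 180.09 b 82.70 z 70.60 F a -0.5 b 9.8 z -0.6 yawerr 0.0035 Mz [-0.57 -2.74  0.07]
nose 178.6711040435615 94.93935745585172 tip 24.006718661081152
body 178.0121692594135 96.33000255503012
cheek 178.40954043317106 103.16345415960376
```

Request:
arm_command(
  rows=[
    [[0.003,0,0],[0,0,0]],
    [[0.006,0,0],[0,0,0]],
    [[0.009,0,0],[0,0,0]],
    [[0.012,0,0],[0,0,0]],
    [[0.015,0,0],[0,0,0]],
  ],
)

```text
clock: 13.85
position: [521.1, 128.8, 70.6]
ee_rot: [0.048, 0.999, 0.002, 0.005]
contact_force: [10.0, -1.3, -1.3]
gripper_width: 11.0
grasp_force: 59.2
```

Request:
arm_command(
  rows=[
    [[0.003,0,0],[0,0,0]],
    [[0.006,0,0],[0,0,0]],
    [[0.009,0,0],[0,0,0]],
    [[0.012,0,0],[0,0,0]],
    [[0.015,0,0],[0,0,0]],
  ],
)

```text
clock: 14.35
position: [517.4, 129.2, 70.6]
ee_rot: [0.048, 0.999, 0.002, 0.005]
contact_force: [10.4, -1.7, -1.3]
gripper_width: 10.8
grasp_force: 59.2
```

Request:
arm_command(
  rows=[
    [[0.003,0,0],[0,0,0]],
    [[0.006,0,0],[0,0,0]],
    [[0.008,0,0],[0,0,0]],
    [[0.01,0,0],[0,0,0]],
  ],
)

```text
clock: 14.75
position: [514.8, 129.5, 70.6]
ee_rot: [0.048, 0.999, 0.002, 0.005]
contact_force: [9.8, -2.4, -0.1]
gripper_width: 11.0
grasp_force: 59.2
```

```bash
python3 - <<'E'
from h import *
sst();nose()
E
```

```text
14.75 [514.8 129.5  70.6] [0.0481 0.9988 0.0021 0.0052] [ 9.8 -2.4 -0.1] 11.0 59.2
a 180.10 b 72.61 z 70.58 F a -1.4 b 10.0 z -0.1 yawerr 0.0035 Mz [-0.63 -2.69  0.07]
nose 178.68474730603612 95.51835017103221 tip 24.85849740353268
body 178.8430226574625 96.18741725203418
cheek 178.43104798862635 103.14320394733514
```

Continue in small steps until the shoulder stops it.

Request:
arm_command(
  rows=[
    [[0.002,0,0],[0,0,0]],
    [[0.004,0,0],[0,0,0]],
    [[0.006,0,0],[0,0,0]],
    [[0.008,0,0],[0,0,0]],
  ],
)

```text
clock: 15.2
position: [512.8, 129.7, 70.6]
ee_rot: [0.048, 0.999, 0.002, 0.005]
contact_force: [9.9, -2.3, -0.4]
gripper_width: 10.6
grasp_force: 59.2
```

Request:
arm_command(
  rows=[
    [[0.002,0,0],[0,0,0]],
    [[0.004,0,0],[0,0,0]],
  ],
)

```text
clock: 15.4
position: [511.8, 129.8, 70.6]
ee_rot: [0.048, 0.999, 0.002, 0.005]
contact_force: [10.1, -2.2, -1.1]
gripper_width: 10.9
grasp_force: 59.2
```

Request:
arm_command(
  rows=[
    [[0.002,0,0],[0,0,0]],
    [[0.004,0,0],[0,0,0]],
  ],
)

```text
clock: 15.6
position: [511.4, 129.9, 70.7]
ee_rot: [0.048, 0.999, 0.002, 0.006]
contact_force: [11.9, -3.4, -1.8]
gripper_width: 10.6
grasp_force: 59.1
```

Request:
arm_command(
  rows=[
    [[0.002,0,0],[0,0,0]],
    [[0.004,0,0],[0,0,0]],
    [[0.004,0,0],[0,0,0]],
  ],
)

```text
clock: 15.9
position: [511.4, 130.1, 70.9]
ee_rot: [0.048, 0.999, 0.002, 0.007]
contact_force: [14.1, -4.1, -1.5]
gripper_width: 11.0
grasp_force: 59.0
```

```bash
python3 - <<'E'
from h import *
sst();nose()
im,d=arm.get_image('wrist');cv2.imwrite('pics/w4.png',im[0:300,150:550])
E
```

```text
15.9 [511.4 130.1  70.9] [0.0476 0.9988 0.0024 0.0067] [14.1 -4.1 -1.5] 11.0 59.0
a 180.41 b 69.13 z 70.93 F a -2.7 b 14.5 z -1.5 yawerr 0.0045 Mz [-1.13 -3.84  0.11]
nose 178.8090107468127 95.81254088347721 tip 24.099460610974916
body 179.13360384555733 96.51805880703658
cheek 178.42900018482104 103.15183265333047
```

View pics/w4.png

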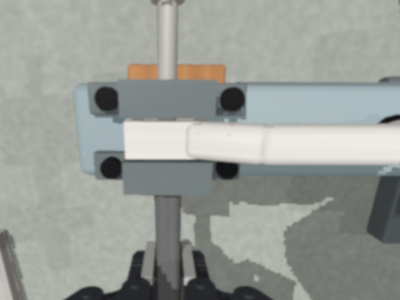

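The shoulder is flush with the cheek and the pin sticks out on the robot side at (167,30). Withdraw.

Request:
arm_command(
  rows=[
    [[-0.01,0,0],[0,0,0]],
    [[-0.02,0,0],[0,0,0]],
    [[-0.06,0,0],[0,0,0]],
    [[-0.1,0,0],[0,0,0]],
    [[-0.14,0,0],[0,0,0]],
  ],
)

```text
clock: 16.5
position: [538.9, 125.1, 68.1]
ee_rot: [0.05, 0.999, -0.0, -0.001]
contact_force: [-1.4, 2.9, 0.7]
gripper_width: 10.4
grasp_force: 59.5
```

Request:
arm_command(
  rows=[
    [[-0.05,0,0],[0,0,0]],
    [[-0.12,0,0],[0,0,0]],
    [[-0.16,0,-0.1],[0,0,0]],
    [[-0.16,0,-0.3],[0,0,0]],
    [[-0.16,0,-0.5],[0,0,0]],
  ],
)

```text
clock: 17.0
position: [579.7, 119.7, 193.3]
ee_rot: [0.049, 0.999, -0.001, -0.002]
contact_force: [1.5, -0.1, -0.4]
gripper_width: 10.8
grasp_force: 59.1
```

```bash
python3 - <<'E'
from h import *
sst(); go([527.2,-260.3,210],np.pi/2-0.072)
E
```

```text
17.0 [579.7 119.7 193.3] [ 0.0493  0.9988 -0.0014 -0.0017] [ 1.5 -0.1 -0.4] 10.8 59.1
a 176.85 b 138.12 z 193.35 F a 0.1 b 1.5 z -0.4 yawerr 0.0011 Mz [ 0.08 -0.18  0.  ]
alt turns [[-0.0009, -0.0011, -0.0085], [-0.0017, 0.0015, 0.9915]]
shift [0.0593, -1.5335, -0.0618] turn [-0.0009, -0.0011, -0.0085] rows>= 7.679378923736602 0.1806037392809042
```

Request:
arm_command(
  rows=[
    [[0,-0.2,0],[0,0,-0.0085]],
    [[0,-0.4,0],[0,0,-0.0085]],
    [[0,-0.6,0],[0,0,-0.0085]],
    [[0,-0.8,0],[0,0,-0.0085]],
    [[0,-1,0],[0,0,-0.0085]],
  ],
)

```text
clock: 17.5
position: [554.5, -130.4, 193.2]
ee_rot: [0.036, 0.999, -0.0, -0.0]
contact_force: [1.3, -0.6, -0.8]
gripper_width: 11.1
grasp_force: 59.2
```

Request:
arm_command(
  rows=[
    [[0.05,-0.2,0],[0,0,0]],
    [[0.05,-0.4,0.1],[0,0,0]],
    [[0.05,-0.53,0.2],[0,0,0]],
    [[0.05,-0.53,0.3],[0,0,0]],
    [[0.05,-0.53,0.3],[0,0,0]],
  ],
)

```text
clock: 18.0
position: [529.6, -260.2, 113.9]
ee_rot: [0.038, 0.999, 0.001, -0.005]
contact_force: [-1.8, 0.5, -1.5]
gripper_width: 10.8
grasp_force: 59.2
```

Request:
arm_command(
  rows=[
    [[0,0,0],[0,0,0]],
    [[0,0,0],[0,0,0]],
    [[0,0,0],[0,0,0]],
    [[0,0,0],[0,0,0]],
    [[0,0,0],[0,0,0]],
  ],
)

```text
clock: 18.5
position: [533.6, -258.7, 119.3]
ee_rot: [0.035, 0.999, -0.0, 0.001]
contact_force: [0.6, -0.2, -0.9]
gripper_width: 10.6
grasp_force: 59.2
```

```bash
cat >> h.py <<'E'
def wc():
    i=arm.camera_info('wrist'); im,d=arm.get_image('wrist')
    v,u=np.indices(d.shape); p=np.stack([(u-i['cx'])/i['fx']*d,(v-i['cy'])/i['fy']*d,d,np.ones_like(d)],-1)
    return im,(p@np.array(i['extrinsics']).T)[...,:3]
E
python3 - <<'E'
from h import *
st(); im,c=wc(); st(); cv2.imwrite('pics/w5.png',im); np.save('w5',c)
g=im.astype(int); sat=g.max(2)-g.min(2)
m=(c[...,2]>34)&(c[...,2]<40)&(sat>35)&(c[...,0]>420)&(c[...,0]<580)&(c[...,1]<-200)&(c[...,1]>-420)
p=c[m]
for lo in range(460,570,4):
    k=(p[:,0]>=lo)&(p[:,0]<lo+4)
    if k.sum()>20: 
        y=np.sort(p[k,1]); dd=np.diff(y); j=np.where(dd>6)[0]; print(lo,[(round(y[q],1),round(y[q+1],1)) for q in j],y[0].round(1),y[-1].round(1))
go([527.2,-260.3,30],np.pi/2-0.072)
E
```

```text
18.5 [ 533.6 -258.7  119.3] [ 3.530e-02  9.994e-01 -1.000e-04  7.000e-04] [ 0.6 -0.2 -0.9] 10.6 59.2
18.55 [ 533.4 -258.8  119.1] [ 3.540e-02  9.994e-01 -1.000e-04  5.000e-04] [-0.4 -0.8 -1.4] 11.1 59.2
476 [(np.float64(-376.9), np.float64(-318.6))] -396.9 -318.6
480 [(np.float64(-377.3), np.float64(-361.7))] -397.0 -321.3
484 [(np.float64(-377.6), np.float64(-361.4)), (np.float64(-321.6), np.float64(-305.2)), (np.float64(-265.9), np.float64(-248.2))] -397.2 -248.2
488 [(np.float64(-378.0), np.float64(-361.1)), (np.float64(-321.6), np.float64(-305.8)), (np.float64(-265.9), np.float64(-249.3))] -395.8 -230.0
492 [(np.float64(-322.1), np.float64(-306.2)), (np.float64(-266.3), np.float64(-249.5))] -353.8 -230.0
496 [(np.float64(-320.2), np.float64(-295.9)), (np.float64(-266.7), np.float64(-249.8))] -320.8 -231.0
536 [] -399.8 -384.6
540 [(np.float64(-381.6), np.float64(-365.2))] -400.8 -327.0
544 [(np.float64(-382.0), np.float64(-367.9)), (np.float64(-325.9), np.float64(-309.6))] -401.6 -274.5
548 [(np.float64(-382.4), np.float64(-366.2)), (np.float64(-326.1), np.float64(-309.9)), (np.float64(-272.8), np.float64(-249.5))] -401.1 -234.7
552 [(np.float64(-326.5), np.float64(-310.7)), (np.float64(-273.1), np.float64(-249.7))] -365.9 -234.7
556 [(np.float64(-328.7), np.float64(-309.8)), (np.float64(-273.5), np.float64(-250.0))] -328.7 -234.8
560 [(np.float64(-273.9), np.float64(-250.0))] -273.9 -234.9
alt turns [[-0.0001, 0.0003, 0.0004], [-0.0005, -0.0001, -0.9996]]
shift [0.0247, -0.0079, 0.3565] turn [-0.0001, 0.0003, 0.0004] rows>= 1.7869995886074515 0.010310513738109374
```

Request:
arm_command(
  rows=[
    [[0.025,-0.007,0.1],[0,0,0]],
    [[0.025,-0.007,0.2],[0,0,0]],
    [[0.025,-0.007,0.24],[0,0,0]],
    [[0.025,-0.007,0.24],[0,0,0]],
    [[0.025,-0.007,0.24],[0,0,0]],
  ],
)

```text
clock: 19.05
position: [527.6, -260.6, 59.3]
ee_rot: [0.035, 0.999, -0.0, 0.001]
contact_force: [0.8, 0.1, -0.5]
gripper_width: 10.8
grasp_force: 59.2
```

Request:
arm_command(
  rows=[
    [[0,0,0],[0,0,0]],
    [[0,0,0],[0,0,0]],
    [[0,0,0],[0,0,0]],
  ],
)

```text
clock: 19.35
position: [527.2, -260.5, 59.3]
ee_rot: [0.036, 0.999, -0.0, 0.001]
contact_force: [-1.0, 0.6, -1.1]
gripper_width: 10.7
grasp_force: 59.2
```

```bash
python3 - <<'E'
from h import *
st(); go([527.2,-260.3,18],np.pi/2-0.072)
E
```

```text
19.35 [ 527.2 -260.5   59.3] [ 3.580e-02  9.994e-01 -1.000e-04  8.000e-04] [-1.   0.6 -1.1] 10.7 59.2
alt turns [[-0.0001, 0.0005, 0.0001], [-0.0008, -0.0001, -0.9999]]
shift [0.0003, 0.0008, 0.1651] turn [-0.0001, 0.0005, 0.0001] rows>= 0.8256648701729308 0.010921951306802864
```

Request:
arm_command(
  rows=[
    [[0,0,0.06],[0,0,0]],
    [[0,0,0.11],[0,0,0]],
    [[0,0,0.15],[0,0,0]],
    [[0,0,0.167],[0,0,0]],
    [[0,0,0.167],[0,0,0]],
  ],
)

```text
clock: 19.85
position: [526.5, -260.3, 16.8]
ee_rot: [0.036, 0.999, -0.0, -0.0]
contact_force: [-0.9, 1.1, -1.1]
gripper_width: 10.9
grasp_force: 59.4
```

Request:
arm_command(
  rows=[
    [[0,0,0],[0,0,0]],
    [[0,0,0],[0,0,0]],
  ],
)

```text
clock: 20.05
position: [526.7, -260.4, 16.8]
ee_rot: [0.036, 0.999, -0.0, 0.0]
contact_force: [-1.2, 1.1, -0.5]
gripper_width: 10.8
grasp_force: 59.4
```

Request:
arm_command(
  rows=[
    [[0,0,0],[0,0,0]],
    [[0,0,0],[0,0,0]],
    [[0,0,0],[0,0,0]],
    [[0,0,0],[0,0,0]],
    [[0,0,0],[0,0,0]],
  ],
  grip=0.45,
)

```text
clock: 20.55
position: [526.8, -260.4, 16.8]
ee_rot: [0.036, 0.999, -0.0, 0.0]
contact_force: [-0.3, -0.3, 0.8]
gripper_width: 38.5
grasp_force: 0.0
```

Request:
arm_command(
  rows=[
    [[0,0,-0.1],[0,0,0]],
    [[0,0,-0.25],[0,0,0]],
    [[0,0,-0.45],[0,0,0]],
    [[0,0,-0.65],[0,0,0]],
    [[0,0,-0.8],[0,0,0]],
  ],
)

```text
clock: 21.05
position: [527.3, -260.7, 220.5]
ee_rot: [0.036, 0.999, -0.001, 0.002]
contact_force: [2.0, -0.7, 0.9]
gripper_width: 38.2
grasp_force: 0.0
```

Request:
arm_command(
  rows=[
    [[0,0,0],[0,0,0]],
    [[0,0,0],[0,0,0]],
    [[0,0,0],[0,0,0]],
  ],
)

```text
clock: 21.35
position: [525.8, -260.0, 215.1]
ee_rot: [0.036, 0.999, 0.001, -0.001]
contact_force: [0.2, 0.4, 0.3]
gripper_width: 38.1
grasp_force: 0.0
```

```bash
python3 - <<'E'
from h import *
st(); im,c=wc(); cv2.imwrite('pics/w6.png',im)
g=im.astype(int); sat=g.max(2)-g.min(2)
m=(c[...,2]>34)&(c[...,2]<50)&(sat<28)&(c[...,0]>430)&(c[...,0]<590)&(abs(c[...,1]+260)<20)
p=c[m];x=p[:,0]; print(m.sum(),x.min(),x.max())
for lo in range(440,590,20):
    k=(x>=lo)&(x<lo+20)
    if k.sum()>3: print(lo,k.sum(),'y',np.round(np.median(p[k,1]),1),'z',np.round(np.median(p[k,2]),1))
m=(c[...,2]>10)&(c[...,2]<18)&(c[...,1]>-220)&(c[...,0]>480)&(c[...,0]<680)&(c[...,1]<20)
print('tray',cv2.minAreaRect(c[m][:,:2].astype(np.float32)))
# lever grip centre: a 
print('lever', saw(178.3+58,0,0), saw(229.7,0.3,0))
go(saw(236,-0.2,200),np.pi/2+TH); go(saw(236,-0.2,200),TH)
E
```

```text
21.35 [ 525.8 -260.   215.1] [ 3.600e-02  9.994e-01  5.000e-04 -1.400e-03] [0.2 0.4 0.3] 38.1 0.0
973 446.97044658950097 576.6525703704395
440 90 y -256.5 z 39.0
460 121 y -257.4 z 39.3
480 180 y -258.5 z 41.9
500 160 y -259.7 z 42.0
520 151 y -261.1 z 42.0
540 158 y -262.9 z 41.9
560 113 y -264.2 z 41.6
tray ((579.5103759765625, -101.5635757446289), (181.05630493164062, 140.48123168945312), 86.09876251220703)
lever [np.float64(448.15744093497653), np.float64(192.61550708979462), 0] [np.float64(447.79849982783827), np.float64(186.0184500730934), 0]
alt turns [[0.0002, -0.0011, 0.0089], [0.0018, 0.0004, -0.9911]]
shift [0.4403, 1.7826, 0.0624] turn [0.0002, -0.0011, 0.0089] rows>= 9.186165254377283 0.1878300863014572
alt turns [[-0.0007, -0.0011, 0.5089], [0.0011, -0.0007, -0.4911]]
shift [0.4403, 1.7826, 0.0624] turn [0.0011, -0.0007, -0.4911] rows>= 9.186165254377283 10.291078314981645
```

View pics/w6.png

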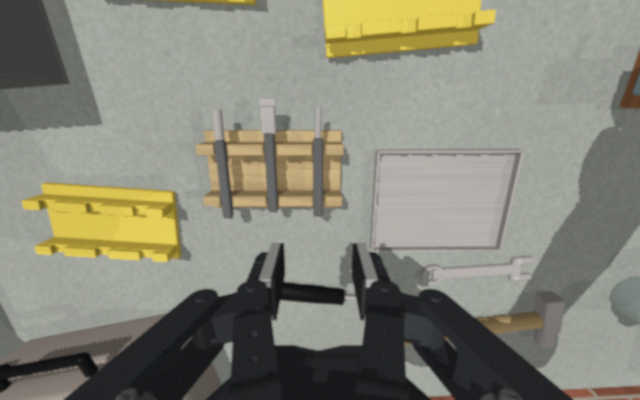

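The drift lies in its notch at (318,165), body top at 42 mm, as at the start. Next comes the lever, which needs a quarter turn of the wrist.

```bash
python3 - <<'E'
from h import *
s=st(); print(np.round(s['joints'],2))
E
```

```text
21.4 [ 525.8 -260.1  214.8] [ 3.590e-02  9.994e-01  5.000e-04 -1.800e-03] [-0.7  0.5 -1.4] 38.1 0.0
[-0.18  0.33 -0.11 -0.   -1.13 -1.46]
```

Request:
arm_command(
  rows=[
    [[0,0.2,0],[0,0,-0.0477]],
    [[0.05,0.4,0],[0,0,-0.0954]],
    [[0.1,0.6,0],[0,0,-0.143]],
    [[0.15,0.8,0],[0,0,-0.19]],
    [[0.22,0.97,0],[0,0,-0.238]],
  ],
)

```text
clock: 21.9
position: [488.6, -13.4, 215.1]
ee_rot: [-0.334, 0.943, 0.0, -0.001]
contact_force: [1.4, 1.0, 1.0]
gripper_width: 38.2
grasp_force: 0.0
```

```bash
python3 - <<'E'
from h import *
s=st(); go(saw(236.5,0,200),TH)
E
```

```text
21.9 [488.6 -13.4 215.1] [-0.3341  0.9425  0.     -0.0014] [1.4 1.  1. ] 38.2 0.0
alt turns [[-0.0009, -0.0008, 0.7486], [0.0006, -0.0007, -0.2514]]
shift [-0.394, 0.7423, 0.0602] turn [0.0006, -0.0007, -0.2514] rows>= 4.212891027130757 5.267396195824184
```

Request:
arm_command(
  rows=[
    [[-0.1,0.18,0],[0,0,-0.047]],
    [[-0.2,0.37,0],[0,0,-0.094]],
    [[-0.3,0.55,0],[0,0,-0.141]],
    [[-0.394,0.742,0.06],[0,0,-0.188]],
    [[-0.394,0.742,0.06],[0,0,-0.235]],
  ],
)

```text
clock: 22.4
position: [448.5, 194.4, 199.4]
ee_rot: [-0.653, 0.757, 0.0, -0.002]
contact_force: [-0.4, -0.4, -0.1]
gripper_width: 38.2
grasp_force: 0.0
```

Request:
arm_command(
  rows=[
    [[0,0,0],[0,0,-0.0164]],
    [[0,0,0],[0,0,-0.0164]],
    [[0,0,0],[0,0,-0.0164]],
    [[0,0,0],[0,0,-0.0164]],
  ],
)

```text
clock: 22.8
position: [450.3, 190.7, 201.3]
ee_rot: [-0.668, 0.744, -0.0, -0.0]
contact_force: [0.6, 0.1, 0.0]
gripper_width: 38.3
grasp_force: 0.0
```

```bash
python3 - <<'E'
from h import *
s=st(); print(np.round(s['joints'],2)); im,c=wc(); st()
a=c[...,:2]@EY;b=c[...,:2]@EX-X0;z=c[...,2]
for a0 in range(160,300,10):
    k=(a>a0)&(a<a0+10)&(abs(b)<9)&(z>80)&(z<125)
    if k.sum()>5: print(a0,k.sum(),np.round([b[k].min(),b[k].max(),np.median(z[k])],1))
k=(abs(b)<9)&(z>110)&(z<125); print('grip top a',a[k].min(),a[k].max())
k=(z>101)&(z<106)&(b>9)&(b<23)&(abs(a-178)<25)
if k.sum(): print('cheek',a[k].min(),a[k].max())
go(saw(236.5,0,130),TH)
E
```

```text
22.8 [450.3 190.7 201.3] [-6.681e-01  7.440e-01 -0.000e+00 -5.000e-04] [0.6 0.1 0. ] 38.3 0.0
[ 0.73  0.18 -0.36  0.   -1.03 -0.84]
22.85 [450.4 190.7 201.4] [-6.682e-01  7.440e-01  0.000e+00 -3.000e-04] [-0.2  0.7 -0.1] 38.2 0.0
160 209 [ -8.8   8.8 103.3]
170 232 [ -8.8   8.9 103.1]
180 229 [ -8.9   9.  103.4]
190 232 [ -8.9   8.6 107.7]
200 223 [ -9.    9.  112.4]
210 192 [ -8.9   6.8 115.7]
220 194 [ -7.    6.9 115.8]
230 172 [ -7.   7. 116.]
240 161 [ -7.    6.3 116. ]
250 148 [ -6.2   6.5 115.9]
260 99 [ -6.4   6.6 113.5]
270 63 [ -6.8   6.9 103.8]
280 67 [-8.4  8.2 93.6]
290 28 [-6.2  6.2 87. ]
grip top a 197.01912034485377 269.0625655033035
cheek 160.86354778422566 196.92904409949156
alt turns [[-0.0002, -0.0002, 0.9976], [0.0001, -0.0001, -0.0024]]
shift [-0.0074, 0.0095, 0.2858] turn [0.0001, -0.0001, -0.0024] rows>= 1.4302282705491458 0.05022146837369386
```

Request:
arm_command(
  rows=[
    [[-0.0074,0.0095,0.1],[0,0,-0.0024]],
    [[-0.0074,0.0095,0.22],[0,0,-0.0024]],
    [[-0.0074,0.0095,0.34],[0,0,-0.0024]],
    [[-0.0074,0.0095,0.42],[0,0,-0.0024]],
    [[-0.0074,0.0095,0.437],[0,0,-0.0024]],
  ],
)

```text
clock: 23.35
position: [447.0, 191.9, 90.3]
ee_rot: [-0.671, 0.742, 0.0, -0.003]
contact_force: [0.1, -0.4, 0.2]
gripper_width: 38.4
grasp_force: 0.0
```

Request:
arm_command(
  rows=[
    [[0,0,0],[0,0,0]],
    [[0,0,0],[0,0,0]],
    [[0,0,0],[0,0,0]],
  ],
)

```text
clock: 23.65
position: [448.9, 193.9, 93.8]
ee_rot: [-0.672, 0.741, -0.0, 0.001]
contact_force: [-0.7, 0.0, -0.1]
gripper_width: 38.7
grasp_force: 0.0
```

```bash
python3 - <<'E'
from h import *
s=sst();go(saw(236.5,0,92),TH)
E
```

```text
23.65 [448.9 193.9  93.8] [-6.715e-01  7.410e-01 -1.000e-04  1.400e-03] [-0.7  0.  -0.1] 38.7 0.0
a 237.67 b 0.64 z 93.78 F a -0.0 b -0.7 z -0.1 yawerr 1.5724 Mz [0.   0.05 0.01]
alt turns [[-0.001, -0.001, -0.9995], [-0.0007, 0.0006, 0.0005]]
shift [0.0047, 0.0026, 0.0071] turn [-0.0007, 0.0006, 0.0005] rows>= 0.04456656853840917 0.021926018173779375
```

Close, then lift straight up.

Request:
arm_command(
  rows=[
    [[0.003,0.002,0.004],[0,0,0]],
    [[0.003,0.002,0.004],[0,0,0]],
    [[0.003,0.002,0.004],[0,0,0]],
    [[0.003,0.002,0.004],[0,0,0]],
    [[0.003,0.002,0.004],[0,0,0]],
  ],
  grip=0,
)

```text
clock: 24.15
position: [447.8, 192.8, 92.2]
ee_rot: [-0.672, 0.741, -0.0, 0.0]
contact_force: [-1.8, -0.2, 6.1]
gripper_width: 12.9
grasp_force: 59.2
```

Request:
arm_command(
  rows=[
    [[0,0,0],[0,0,0]],
    [[0,0,-0.01],[0,0,0]],
    [[0,0,-0.02],[0,0,0]],
    [[0,0,-0.03],[0,0,0]],
    [[0,0,-0.04],[0,0,0]],
  ],
)

```text
clock: 24.65
position: [447.4, 192.6, 101.4]
ee_rot: [-0.672, 0.741, 0.0, -0.0]
contact_force: [-0.3, 1.1, -1.0]
gripper_width: 12.9
grasp_force: 58.5
```

```bash
python3 - <<'E'
from h import *
s=sst()
E
```

```text
24.65 [447.4 192.6 101.4] [-6.715e-01  7.410e-01  1.000e-04 -2.000e-04] [-0.3  1.1 -1. ] 12.9 58.5
a 236.20 b -0.72 z 101.40 F a 1.1 b -0.4 z -1.0 yawerr 1.5723 Mz [0.08 0.01 0.02]
```

Request:
arm_command(
  rows=[
    [[0,0,-0.1],[0,0,0]],
    [[0,0,-0.22],[0,0,0]],
    [[0,0,-0.32],[0,0,0]],
    [[0,0,-0.32],[0,0,0]],
  ],
)

```text
clock: 25.05
position: [449.5, 194.0, 185.2]
ee_rot: [-0.672, 0.741, -0.001, 0.004]
contact_force: [0.1, 0.1, -1.2]
gripper_width: 13.1
grasp_force: 58.9
```

```bash
python3 - <<'E'
from h import *
s=sst(); go([580,-93.6,160],-0.068)
E
```

```text
25.05 [449.5 194.  185.2] [-6.718e-01  7.407e-01 -5.000e-04  4.100e-03] [ 0.1  0.1 -1.2] 13.1 58.9
a 237.85 b 1.24 z 185.18 F a 0.1 b 0.1 z -1.2 yawerr 1.5730 Mz [ 0.08 -0.06 -0.06]
alt turns [[0.0026, 0.0031, 0.9906], [-0.002, 0.0017, -0.0094]]
shift [1.0948, -0.6308, 0.0988] turn [-0.002, 0.0017, -0.0094] rows>= 6.3368034994449385 0.20443757650999028
```

Request:
arm_command(
  rows=[
    [[0.17,-0.1,0],[0,0,-0.01]],
    [[0.34,-0.2,0],[0,0,-0.01]],
    [[0.51,-0.3,0],[0,0,-0.01]],
    [[0.68,-0.4,0],[0,0,-0.01]],
    [[0.85,-0.5,0],[0,0,-0.01]],
  ],
)

```text
clock: 25.55
position: [551.1, -32.9, 180.5]
ee_rot: [-0.683, 0.73, 0.001, -0.001]
contact_force: [1.6, 0.1, -1.8]
gripper_width: 12.7
grasp_force: 58.9
```

Request:
arm_command(
  rows=[
    [[0.15,-0.08,0],[0,0,0]],
    [[0.24,-0.13,0.1],[0,0,0]],
    [[0.24,-0.13,0.25],[0,0,0]],
    [[0.24,-0.13,0.3],[0,0,0]],
    [[0.24,-0.13,0.3],[0,0,0]],
  ],
)

```text
clock: 26.05
position: [577.5, -93.1, 103.6]
ee_rot: [-0.683, 0.73, 0.002, -0.003]
contact_force: [-0.7, -0.0, -1.0]
gripper_width: 13.0
grasp_force: 58.9
```

Request:
arm_command(
  rows=[
    [[0,0,0],[0,0,0]],
    [[0,0,0],[0,0,0]],
    [[0,0,0],[0,0,0]],
  ],
)

```text
clock: 26.35
position: [580.5, -92.5, 108.3]
ee_rot: [-0.684, 0.73, -0.001, 0.001]
contact_force: [-0.2, -0.1, -1.7]
gripper_width: 12.6
grasp_force: 58.9
```

```bash
python3 - <<'E'
from h import *
s=st(); go([580,-93.6,21],-0.068)
E
```

```text
26.35 [580.5 -92.5 108.3] [-0.6835  0.7299 -0.0011  0.0013] [-0.2 -0.1 -1.7] 12.6 58.9
alt turns [[-0.0002, -0.0017, -0.9992], [-0.0011, 0.0001, 0.0008]]
shift [0.0048, 0.003, 0.3491] turn [-0.0011, 0.0001, 0.0008] rows>= 1.745697826273898 0.02769004702909468
```

Request:
arm_command(
  rows=[
    [[0,0,0.1],[0,0,0]],
    [[0,0,0.2],[0,0,0]],
    [[0,0,0.28],[0,0,0]],
    [[0,0,0.31],[0,0,0]],
    [[0,0,0.325],[0,0,0]],
  ],
)

```text
clock: 26.85
position: [579.9, -92.9, 25.4]
ee_rot: [-0.683, 0.73, -0.0, 0.0]
contact_force: [-0.3, 0.2, -0.3]
gripper_width: 12.8
grasp_force: 58.9
```

Request:
arm_command(
  rows=[
    [[0,0,0.005],[0,0,0]],
    [[0,0,0.01],[0,0,0]],
    [[0,0,0.01],[0,0,0]],
    [[0,0,0.01],[0,0,0]],
  ],
)

```text
clock: 27.25
position: [580.0, -93.1, 23.4]
ee_rot: [-0.683, 0.73, -0.0, 0.0]
contact_force: [0.6, -0.1, -0.8]
gripper_width: 12.6
grasp_force: 58.9
```

Request:
arm_command(
  rows=[
    [[0,0,0.004],[0,0,0]],
    [[0,0,0.008],[0,0,0]],
    [[0,0,0.011],[0,0,0]],
    [[0,0,0.011],[0,0,0]],
  ],
)

```text
clock: 27.65
position: [579.6, -93.1, 20.2]
ee_rot: [-0.683, 0.73, -0.0, -0.0]
contact_force: [-0.4, 0.4, 2.2]
gripper_width: 12.7
grasp_force: 59.3
```

Request:
arm_command(
  rows=[
    [[0,0,0],[0,0,0]],
    [[0,0,0],[0,0,0]],
    [[0,0,0],[0,0,0]],
    [[0,0,0],[0,0,0]],
    [[0,0,0],[0,0,0]],
  ],
  grip=0.4,
)

```text
clock: 28.15
position: [579.6, -93.1, 19.9]
ee_rot: [-0.683, 0.73, 0.0, -0.0]
contact_force: [-0.5, -0.2, -0.3]
gripper_width: 33.9
grasp_force: 0.0
```

Request:
arm_command(
  rows=[
    [[0,0,-0.05],[0,0,0]],
    [[0,0,-0.15],[0,0,0]],
    [[0,0,-0.3],[0,0,0]],
    [[0,0,-0.5],[0,0,0]],
    [[0,0,-0.7],[0,0,0]],
  ],
)

```text
clock: 28.65
position: [579.1, -93.2, 197.5]
ee_rot: [-0.683, 0.73, -0.0, -0.0]
contact_force: [0.8, -0.1, 0.5]
gripper_width: 33.7
grasp_force: 0.0
```

Request:
arm_command(
  rows=[
    [[0,0,0],[0,0,0]],
    [[0,0,0],[0,0,0]],
    [[0,0,0],[0,0,0]],
    [[0,0,0],[0,0,0]],
  ],
)

```text
clock: 29.05
position: [578.6, -93.1, 193.5]
ee_rot: [-0.683, 0.73, 0.001, -0.001]
contact_force: [-0.5, -0.0, 0.5]
gripper_width: 34.3
grasp_force: 0.0
```

```bash
python3 - <<'E'
from h import *
s=st(); im,c=wc(); cv2.imwrite('pics/w7.png',im)
q=(c[...,:2]-[579.5,-101.6]); t=-0.068; x=q@[np.cos(t),np.sin(t)]; y=q@[-np.sin(t),np.cos(t)]; z=c[...,2]
k=(abs(x)<60)&(abs(y)<85)&(z>22)&(z<60)
print(x[k].min(),x[k].max(),y[k].min(),y[k].max())
k&=z>38; print('grip',x[k].mean(),y[k].min(),y[k].max(),np.median(z[k]))
im,d=arm.get_image('top'); c=cloud('top',d); cv2.imwrite('pics/top2.png',im)
k=(c[...,2]>85)&(c[...,2]<107)&(abs(c[...,:2]@EY-178)<8); b=(c[...,:2]@EX-X0)[k]; print('pin head b',b[b>-80].min())
E
```

```text
29.05 [578.6 -93.1 193.5] [-0.683   0.7304  0.001  -0.0012] [-0.5 -0.   0.5] 34.3 0.0
-6.875722946011875 7.155905116639332 -65.33105677438012 57.8777865525888
grip 0.2925572021748735 -31.235899625742384 41.32232918124498 43.54611057526Traceback (most recent call last):
  File "<stdin>", line 8, in <module>
    return umr_minimum(a, axis, None, out, keepdims, initial, where)
ValueError: zero-size array to reduction operation minimum which has no identity
```

View pics/w7.png

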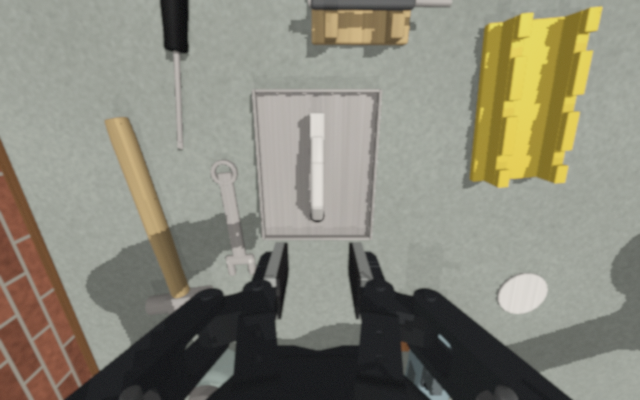

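The lever stands in the tray between (317,115) and (317,218), clear of the lip, and the gripper is free.

```bash
python3 -c "
from bench import arm
print(arm.job_done())"
```

```text
the job is handed in; nothing more can be done
None
```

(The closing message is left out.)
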